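Stack the specimen tubs and pot on the base plate

ROBOT

A 6-joint arm with a two-finger parallel gripper is mounted at the origin on the work surface. World frame = base frame: x ahead of the robot, y to its left, z up, the work surface at z = 0. Lengths are in m, angles in rad, forces in N, time in s.
With the tool pointing down it reaches from about 0.375 to 0.925 m from the base axis. Payload 5.7 kg.
Tool frame: the origin (TCP) lies on the centre line of the jaws, within the pads' length; the fingertips stand 14 mm ahead of it and the grasp point (between the pads) lies 5 mm behind it; z points along the fingers, y is the direction in which the jaws open and shut (so a half turn about z gives the same grasp; the last joint's range is limited). The gripper opens to 88 mm and grips with 3 to 60 N. Pads are 20 mm wide; open, the fingers measure 115 mm over their backs; the gripper's body (75 mm by 178 mm) begins 61 mm behind the grasp point.
Start: joints at [1.123, 0.359, 1.51, -0, 1.272, -0.115], TCP at [0.196, 0.567, 0.237] pointing down, gripper open.
Joint ranges: [-2.97, 2.97], [-1.01, 2.36], [0.21, 2.38], [-0.96, 4.11], [0.2, 2.71], [-2.98, 2.98]. Speed limits (rad/s): [2.39, 2.39, 3.14, 3.14, 3.14, 3.14].

INTERFACE

Orientations are given as a rotation vector (axis times angle).
In Python, from bench import monitor, imaging, ticket, spotter gives the robot as it stands.
- The arm moves only by the tool servo_tool, never from a script. Its argument "deltas" is a list of rows, each a list of 3 entries, a list of its own where there are three numbers: the closure, from 0 (fully open) to 1 (shut), then the shift along the tool's x, y, z in mm, then the turn, a rotation vector about the tool's x, y, z in degrees. In form: [[claw, [dx, dy, dz], [rx, ry, rz]], ...]. A call has 1 to 12 rows; each row is the pose to reach, as a shift and turn from the pose commanded when the call began, along the tool's axes at that moment; what a row does not reach only later rows make up. A row lasts 1/10 s, in which the tool goes at most 50 mm and 8.59 degrees, less where a joint would pass 70% of its speed; a pose out of reach is approached as far as the arm can. A call with a gripper value outside its range is refused whole. The fingers move at their own pace and stop on an object; "grip_force" is the grip in N (left out, the last holds). Time passes only in rows, so rows that repeat a pose let the fingers close. It gives the time, the measured TCP pose, the force and the opening at its end, in the units of the state.
- monitor.get_obs(): the state, without advancing time (a new reading comes with each control period).
- imaging.get_image(name): name is "scene" or "top"; returns (picture, depth): 384x512x3 uint8, red, green, blue; 384x512 float32, m along the optical axis (not along the pixel's ray), 0 where there is no reading.
- imaging.calibration(name): a dict with "mtx" (3x3 intrinsics, pixels), "k1" (the pictures are not rectified: a ray, as slopes to the right and down, at radius r is drawn at 1 + k1 r^2 times it, then the intrinsics apply), "origin" and "attitude" of the camera in the world. Camera axes: x right, y down, z forward; pixel columns grow to the right and rows downward; lengths in m; the calibration is good to about 2 mm. A picture is of the moment at which its call begins. calibration takes no time and is no camera call.
- ticket.sign_off(): hands the job in, once; it reports no verdict.
Trained networks look in the newest picture that a camera, given by its name, has taken for a name from the list of things; names that differ only in an ending like _2 or _b are one class to them, and where a whole thing is asked for, a point or a joint stands for the part that bears it (a point fixed in the world has none). Each returns a list of dicts, best first, with "score" (0 to 1); they miss things now and then, are a little off and sometimes report something else, mostly with a low value. They report only what shows in the picture. A call takes as long as a camera call. They do not tell look-alikes from the thing itself.
- spotter.find_in(camera, query): "bbox" ([left, top, right, bottom] in pixels, round what is visible of it).
- spotter.place_of(camera, query): "pixel" ([row, column] in pixels: a listed point, or the origin of a listed thing).
The state is a dict: "time_s": time; "joints": joint angles; "joint_velocities": joint speeds; "effort": joint torques, N m; "position": TCP position; "eef_rot": TCP orientation; "wrist_force": force on the tool from outside, world axes, zero at the start; "ft_torque": the same for the moment, N m; "finger_gap": opening from 0.0 (shut) to 1.0 (fully open).
Only numpy, scipy, OpenCV 4.12 (cv2) and the standard library are available. Lean on these libraries where they do the work, as an engineer would, in place of code of your own. Each camera call takes 0.05 s, during which the arm holds its last target.

TASK

Pack up the specimens by the microscope: stack the three lidded tubs on the aluminium base plate one at a time from the bottom up, the large one first, then the medium one, then the small one, each with its corner feet fully down in the recesses below it, and last stand the small amber pot upright in the round recess of the top lid. Set each down without dropping it, keep it upright all the way, and leave the jar, the dish and the slide box where they are.

Things in the scene. Friction and masses are not known exactly. Their poses are not given: they have to be found in the camera images.
- base_plate: Flat aluminium base plate fixed to the bench, 136 (its x) by 90 (its y) by 12 thick; 4 square recesses 13 wide, 7 deep in its top at x +-46, y +-23 for the large tub's feet. Origin: centre of its underside, on the bench at z 0; z up. Seated, the large tub's origin is 7 above this one. Half a turn makes no difference. (Sizes in mm.)
- tub_large: Large lidded tub (mm): rigid closed white box, grey lid fixed on, 110 (x) by 64 (y, the grip width; latch clips on the ends), 40 high plus 4 ball-ended feet 5 tall, 9 across, at x +-46, y +-23. Lid top: 4 square recesses 13 wide, 6 deep at x +-38, y +-19 for the medium tub's feet; seated, its origin is 40 above this one. Origin: centre, at the level of the feet's tips; z up. Half a turn makes no difference.
- tub_medium: Medium lidded tub (mm): rigid closed white box, grey lid fixed on, 92 (x) by 54 (y, the grip width; latch clips on the ends), 34 high plus 4 ball-ended feet 5 tall, 9 across, at x +-38, y +-19. Lid top: 4 square recesses 13 wide, 6 deep at x +-29, y +-15 for the small tub's feet; seated, its origin is 34 above this one. Origin: centre, at the level of the feet's tips; z up. Half a turn makes no difference.
- tub_small: Small lidded tub (mm): rigid closed white box, grey lid fixed on, 74 (x) by 46 (y, the grip width; latch clips on the ends), 28 high plus 4 ball-ended feet 5 tall, 9 across, at x +-29, y +-15. Lid top: one central round recess 34 across, 5 deep for the pot; seated, its origin is 28 above this one. Origin: centre, at the level of the feet's tips; z up. Half a turn makes no difference.
- pot: Small round specimen pot of amber glass with a white screw cap: 30 across (cap, from 28 up, 31 across), 40 high, its foot tapering to 26 at the underside over the lowest 4. Origin: centre of its underside, z up. Round, so its yaw is of no matter. (Sizes in mm.)
- jar: Bystander: clear glass jar with steel lid and tiny knob, 57 across, 75 high. Origin: centre of its underside. Leave it. (Sizes in mm.)
- dish: Bystander: flat round lidded white culture dish, 60 across, 14 high. Origin: centre of its underside. Leave it. (Sizes in mm.)
- slide_box: Bystander: closed brown cardboard slide box with a black lid, 34 (x) by 90 (y) by 32 high. Origin: centre of its underside. Leave it. (Sizes in mm.)
There are look-alikes about, which are no part of the job. What is meant by the base_plate is not black, pink or yellow, and is the larger of those in its own colour.

How it is judged:
On the way, in this order (a step that is already met when the one before it is completed fails the run):
1. the large tub is seated in the base plate (horizontal distance between tub_large and base_plate below 0.004 m and z of tub_large in the frame of base_plate between 0.0045 and 0.0095 m and angle between tub_large's own z axis and vertical below 0.06 rad and angle between the x axis of tub_large and the x axis of base_plate, either way round below 0.1 rad), for 0.2 s.
2. the medium tub is seated on the large one (all of step 1 and horizontal distance between tub_medium and tub_large below 0.004 m and z of tub_medium in the frame of tub_large between 0.0375 and 0.0425 m and angle between tub_medium's own z axis and vertical below 0.06 rad and angle between the x axis of tub_medium and the x axis of tub_large, either way round below 0.1 rad), for 0.2 s.
3. the small tub is seated on the medium one (all of step 2 and horizontal distance between tub_small and tub_medium below 0.004 m and z of tub_small in the frame of tub_medium between 0.0315 and 0.0365 m and angle between tub_small's own z axis and vertical below 0.06 rad and angle between the x axis of tub_small and the x axis of tub_medium, either way round below 0.1 rad), for 0.2 s.
4. the pot stands in the small tub's round recess (all of step 3 and horizontal distance between pot and tub_small below 0.004 m and z of pot in the frame of tub_small between 0.0255 and 0.0305 m and angle between pot's own z axis and vertical below 0.06 rad), for 0.2 s.
At the end, for the whole second after the job is handed in: Large tub on the base plate, medium on large, small on medium, pot in the small tub's lid recess: each within 4 mm sideways and 2.5 mm in height of its seat, tubs aligned within 0.1 rad (either way round), tilt under 0.06 rad, all at rest; jar, dish and slide box within 20 mm of where they were (all of step 4 and linear speed of each of tub_large, tub_medium, tub_small, pot below 0.02 m/s and angular speed of each of tub_large, tub_medium, tub_small, pot below 0.2 rad/s and distance of each of jar, dish, slide_box from where it was at the start of the episode below 0.02 m); the robot touches nothing.
It fails at once if the jar, the dish or the slide box is moved (20 mm) (distance of any of jar, dish, slide_box from where it was at the start of the episode above 0.02 m).
It fails at once if a tub or the pot is tipped by more than about 30 degrees (angle between any of tub_large, tub_medium, tub_small, pot's own z axis and vertical above 0.52 rad).
It fails at once if a tub or the pot is dropped (falls free at over 0.6 m/s, about 18 mm of fall) ((linear speed of tub_large above 0.6 m/s and contact force between the fingers and tub_large below 0.05 N) or (linear speed of tub_medium above 0.6 m/s and contact force between the fingers and tub_medium below 0.05 N) or (linear speed of tub_small above 0.6 m/s and contact force between the fingers and tub_small below 0.05 N) or (linear speed of pot above 0.6 m/s and contact force between the fingers and pot below 0.05 N)).
It also fails if it takes over 131 s, if anything falls off the work surface, if the arm or the gripper's body presses on something with over 40 N, if the wrist force passes 120 N, or if a joint passes its speed limit or range.

## Working session

There is one attempt and no reset: what is moved stays moved. The work goes in short steps, Python scripts to look and compute and a tool call to move; the robot and the scene stay as the last step left them, time stands still between calls to the robot, and variables do not carry over. Pictures are saved under pics/ and viewed, and the job is handed in when it is done.

Besides the shell and the picture viewer there is one more tool, called after "Emit:" by a JSON object that holds its "fn" and its "kwargs". servo_tool: Moves the arm, as the interface text tells. Its arguments: {"type":"object","properties":{"deltas":{"type":"array"},"grip_force":{"type":"number"}},"required":["deltas"]}

```bash
mkdir -p pics; ls; cat > h.py <<'E'
import numpy as np, cv2
from bench import monitor, imaging, ticket, spotter
from scipy.spatial.transform import Rotation as R
def cal(n):
    c=imaging.calibration(n); K=np.array(c["mtx"]);a=np.array(c["attitude"],float)
    if a.shape!=(3,3):
        a=R.from_rotvec(a).as_matrix() if a.size==3 else R.from_quat(a).as_matrix()
    return K,c["k1"],np.array(c["origin"]),a
E
python3 - <<'E'
from h import *
for n in ("scene","top"):
    print(imaging.calibration(n))
    im,d=imaging.get_image(n)
    cv2.imwrite(f"pics/{n}0.png",im[:,:,::-1]); np.save(f"{n}0_d.npy",d); np.save(f"{n}0_i.npy",im)
print(monitor.get_obs())
E
```

```text
pics
{'mtx': array([[429.28861395,   0.        , 263.86488537],
       [  0.        , 429.28861395, 180.55795329],
       [  0.        ,   0.        ,   1.        ]]), 'k1': 0.04272168087333769, 'origin': array([1.26773227, 0.29164072, 0.93677616]), 'attitude': array([-1.39965664, -2.23129023,  0.87206027])}
{'mtx': array([[384.4754591 ,   0.        , 262.11717279],
       [  0.        , 384.4754591 , 189.4623531 ],
       [  0.        ,   0.        ,   1.        ]]), 'k1': -0.1140136241571966, 'origin': array([ 0.44284481, -0.08350899,  1.29160344]), 'attitude': array([-2.20596825,  2.15517056, -0.0921416 ])}
{'time_s': 0.1, 'joints': array([ 1.12289557e+00,  3.59405031e-01,  1.51126526e+00, -5.54028157e-06,
        1.27256357e+00, -1.15117175e-01]), 'joint_velocities': array([-0.00027221, -0.00247383, -0.0009961 ,  0.00017767, -0.00021054,
        0.00127303]), 'effort': array([-6.60453534e-04, -5.16357780e+01, -2.71408170e+01,  6.75159297e-02,
        2.74604402e-02,  1.25192042e-05]), 'position': array([0.19576698, 0.56654071, 0.23593274]), 'eef_rot': array([-5.20249103e-01, -3.09775831e+00,  2.47847734e-03]), 'wrist_force': array([-0.02157631, -0.32233813, -0.18747266]), 'ft_torque': array([ 0.04213128, -0.02181782, -0.04310672]), 'finger_gap': 0.9993877994121836}
```

View pics/scene0.png

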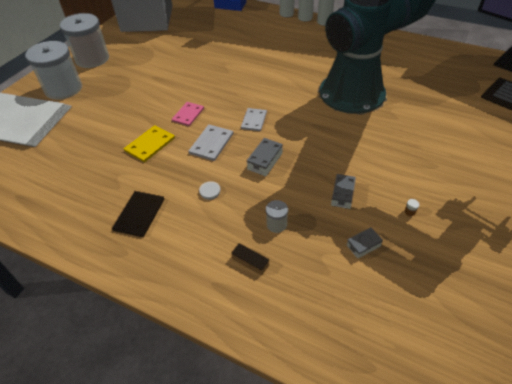

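View pics/top0.png

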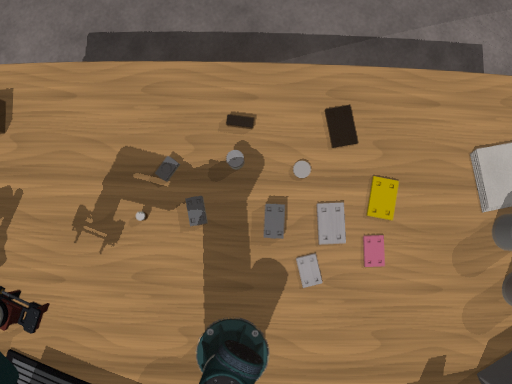

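```bash
python3 - <<'E'
from h import *
for c in ("top","scene"):
  for q in ("base_plate","tub_large","tub_medium","tub_small","pot","jar","dish","slide_box"):
    print(c,q,[(np.round(r["pixel"],1).tolist(),round(r["score"],2)) for r in spotter.place_of(c,q)])
E
```

```text
top base_plate [([267.1, 308.3], 0.94), ([249.4, 372.7], 0.86), ([128.2, 341.8], 0.82), ([224.5, 330.4], 0.77), ([193.0, 382.6], 0.74)]
top tub_large [([224.1, 272.1], 0.57)]
top tub_medium [([212.8, 196.3], 0.74)]
top tub_small [([168.5, 171.5], 0.61)]
top pot [([170.3, 172.3], 0.18)]
top jar [([162.0, 237.8], 0.69), ([209.6, 198.3], 0.49)]
top dish [([168.7, 301.8], 0.48)]
top slide_box [([122.2, 240.2], 0.86)]
scene base_plate [([115.1, 186.0], 0.91), ([142.0, 150.6], 0.84), ([213.4, 138.5], 0.83), ([142.3, 213.2], 0.7), ([120.2, 254.3], 0.61)]
scene tub_large [([162.9, 264.1], 0.82)]
scene tub_medium [([193.7, 343.0], 0.74)]
scene tub_small [([247.1, 362.2], 0.58), ([263.8, 248.9], 0.3)]
scene pot [([211.9, 406.7], 0.49)]
scene jar []
scene dish [([194.1, 209.6], 0.81), ([212.3, 410.2], 0.45)]
scene slide_box [([259.5, 248.9], 0.77)]
```

The base_plate look-alikes in the top picture are black (341,128), yellow (383,196), pink (373,250), small grey (309,269) and large grey (331,223). By the description it is the larger grey one, (331,223). I'll check that in a close crop and measure sizes.

```bash
cat >> h.py <<'E'
def proj(n,P):
    K,k1,o,A=cal(n); p=(np.atleast_2d(P)-o)@A
    s=p[:,:2]/p[:,2:]; s=s*(1+k1*(s**2).sum(1,keepdims=True))
    return s*[K[0,0],K[1,1]]+K[:2,2]
def rays(n,uv):
    K,k1,o,A=cal(n); s=(np.atleast_2d(uv)-K[:2,2])/[K[0,0],K[1,1]]
    q=s.copy()
    for _ in range(20): q=s/(1+k1*(q**2).sum(1,keepdims=True))
    return o,np.c_[q,np.ones(len(q))]@A.T
def atz(n,uv,z):
    o,r=rays(n,uv); return o+r*((z-o[2])/r[:,2])[:,None]
def cloud(n,d):
    v,u=np.mgrid[0:384,0:512]; o,r=rays(n,np.c_[u.ravel(),v.ravel()].astype(float))
    P=o+r*d.reshape(-1,1); P[d.ravel()==0]=np.nan
    return P.reshape(384,512,3)
def ortho(n,im,z,x0,x1,y0,y1,res=0.0005):
    # rows: x decreasing, cols: y decreasing
    xs=np.arange(x1,x0,-res); ys=np.arange(y1,y0,-res)
    X,Y=np.meshgrid(xs,ys,indexing='ij')
    uv=proj(n,np.c_[X.ravel(),Y.ravel(),np.full(X.size,z)]).astype(np.float32).reshape(*X.shape,2)
    return cv2.remap(im,uv[...,0],uv[...,1],cv2.INTER_CUBIC)
E
python3 - <<'E'
from h import *
for n in ("top","scene"):
    ims=[];ds=[]
    for i in range(6):
        im,d=imaging.get_image(n); ims.append(im.astype(float)); ds.append(d)
    ds=np.array(ds); ds[ds==0]=np.nan
    im=np.mean(ims,0).astype(np.uint8); d=np.nan_to_num(np.nanmedian(ds,0))
    np.save(f"{n}_i.npy",im);np.save(f"{n}_d.npy",d)
    P=cloud(n,d)
    print(n,"noise",np.nanmedian(np.nanstd(ds,0)), "imdiff",np.abs(ims[0]-ims[1]).mean())
    for nm,(v,u) in (dict(plate=(224,330),small=(267,308),L=(224,273),M=(213,196),S=(168,171),pot=(215,140),jar=(160,237),table=(300,150),table2=(240,240)) if n=="top" else dict(plate=(142,211),L=(155,265),M=(188,343),S=(240,365),pot=(204,413),jar=(210,277),table=(300,350))).items(): print(nm,P[v,u].round(4))
im=np.load("top_i.npy")
c=im[180:300,250:400]; cv2.imwrite("pics/crop1.png",cv2.resize(c,None,fx=5,fy=5,interpolation=cv2.INTER_CUBIC)[:,:,::-1])
c=im[140:240,120:270]; cv2.imwrite("pics/crop2.png",cv2.resize(c,None,fx=5,fy=5,interpolation=cv2.INTER_CUBIC)[:,:,::-1])
E
```

```text
top noise 0.0023627654 imdiff 0.7207709418402778
plate [ 0.4379 -0.3146  0.0098]
small [ 0.2939 -0.2436  0.0081]
L [ 0.4341 -0.1232  0.0447]
M [0.4637 0.1285 0.0391]
S [0.6109 0.219  0.0314]
pot [0.4522 0.3137 0.0399]
jar [ 0.6364 -0.0025  0.0691]
table [ 0.1677  0.2826 -0.0024]
table2 [ 3.779e-01 -1.550e-02  1.000e-04]
scene noise 0.0022823913 imdiff 1.521360609266493
plate [ 0.4505 -0.3154  0.0122]
L [ 0.4586 -0.1206  0.0433]
M [0.4792 0.1291 0.0385]
S [0.6103 0.2339 0.0266]
pot [0.455  0.314  0.0397]
jar [0.6506 0.0081 0.0714]
table [ 7.672e-01  2.506e-01 -7.000e-04]
```

View pics/crop1.png

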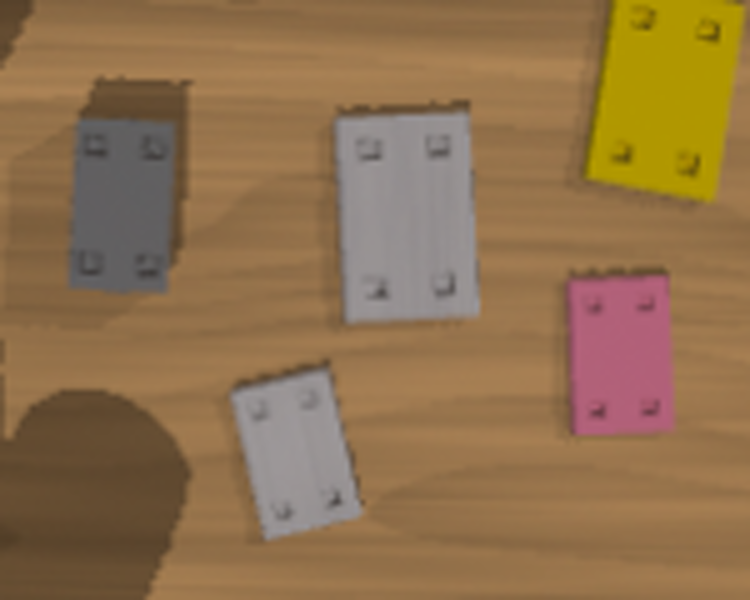

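View pics/crop2.png

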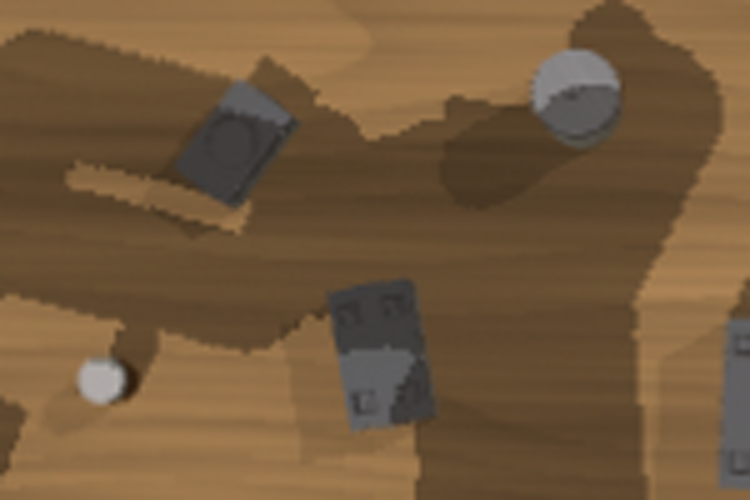

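The crop shows the plate at (331,223) as the larger of the two grey plates, with 4 recesses, so that is the base plate. The large tub is at (273,223), medium at (196,212), small at (168,169) and the pot at (140,216). Now a precise fit of outlines in both cameras.

```bash
cat >> h.py <<'E'
from scipy.optimize import minimize, differential_evolution
from scipy.ndimage import map_coordinates, gaussian_filter
def outline(kind,a,b):
    if kind=="rect":
        t=np.linspace(-.93,.93,41); pts=[];nr=[]
        for s in (1,-1):
            pts+= [np.c_[np.full(41,s*a/2),t*b/2],np.c_[t*a/2,np.full(41,s*b/2)]]
            nr+= [np.tile([s,0],(41,1)),np.tile([0,s],(41,1))]
        return np.vstack(pts),np.vstack(nr).astype(float)
    t=np.linspace(0,2*np.pi,120,endpoint=False); n=np.c_[np.cos(t),np.sin(t)]
    return n*a/2,n
def fit(n,im,kind,a,b,z,x,y,th,rng=(.008,.008,.15),off=.0022,verbose=False):
    lab=gaussian_filter(im.astype(float),(.5,.5,0))
    P,N=outline(kind,a,b)
    def samp(Q):
        uv=proj(n,np.c_[Q,np.full(len(Q),z)])
        return np.stack([map_coordinates(lab[...,c],[uv[:,1],uv[:,0]],order=1) for c in range(3)],1)
    def f(p):
        c,s=np.cos(p[2]),np.sin(p[2]); M=np.array([[c,s],[-s,c]])
        Q=P@M+p[:2]; NN=N@M
        dd=np.linalg.norm(samp(Q+off*NN)-samp(Q-off*NN),axis=1)
        return -np.mean(np.sqrt(dd))
    r=differential_evolution(f,[(x-rng[0],x+rng[0]),(y-rng[1],y+rng[1]),(th-rng[2],th+rng[2])],seed=1,popsize=12,maxiter=60,tol=1e-6)
    return r.x,-r.fun
THINGS=dict(base_plate=("rect",.136,.090,.012),tub_large=("rect",.110,.064,.045),tub_medium=("rect",.092,.054,.039),tub_small=("rect",.074,.046,.033),pot=("circ",.031,0,.040))
E
cat > fitall.py <<'E'
from h import *
g=dict(base_plate=(.44,-.315,0),tub_large=(.437,-.122,-.05),tub_medium=(.468,.128,.15),tub_small=(.613,.229,-.7),pot=(.452,.314,0))
for k,(kind,a,b,z) in THINGS.items():
    for n in ("top","scene"):
        im=np.load(f"{n}_i.npy")
        p,s=fit(n,im,kind,a,b,z,*g[k],rng=(.015,.015,.3 if kind=="rect" else .01))
        print(k,n,p.round(4),round(s,2))
        q=p.copy()
        # overlay
        P,_=outline(kind,a,b);c,sn=np.cos(p[2]),np.sin(p[2]);Q=P@np.array([[c,sn],[-sn,c]])+p[:2]
        uv=proj(n,np.c_[Q,np.full(len(Q),z)])
        cu=uv.mean(0).astype(int); w=36
        cr=cv2.resize(im[max(0,cu[1]-w):cu[1]+w,max(0,cu[0]-w):cu[0]+w],None,fx=4,fy=4,interpolation=cv2.INTER_CUBIC)[:,:,::-1].copy()
        for u,v in uv: cv2.circle(cr,(int((u-cu[0]+w+.5)*4),int((v-cu[1]+w+.5)*4)),0,(0,0,255),-1)
        cv2.imwrite(f"/tmp/{k}_{n}.png",cr)
rows=[np.hstack([cv2.imread(f"/tmp/{k}_{n}.png")[:, :] for k in THINGS]) for n in ("top","scene")]
o=np.vstack(rows); cv2.imwrite("pics/fit0.png",cv2.resize(o,(800,int(800*o.shape[0]/o.shape[1])),interpolation=cv2.INTER_AREA))
E
python3 fitall.py
```

```text
base_plate top [ 0.4416 -0.3178  0.0638] 7.44Traceback (most recent call last):
  File "fitall.py", line 6, in <module>
    p,s=fit(n,im,kind,a,b,z,*g[k],rng=(.015,.015,.3 if kind=="rect" else .01))
        ~~~^^^^^^^^^^^^^^^^^^^^^^^^^^^^^^^^^^^^^^^^^^^^^^^^^^^^^^^^^^^^^^^^^^^
  File "h.py", line 52, in fit
    r=differential_evolution(f,[(x-rng[0],x+rng[0]),(y-rng[1],y+rng[1]),(th-rng[2],th+rng[2])],seed=1,popsize=12,maxiter=60,tol=1e-6)
    return fun(*args, **kwargs)
    ret = solver.solve()
    next(self)
    ~~~~^^^^^^
    energy = self.func(parameters)
    return self.f(x, *self.args)
           ~~~~~~^^^^^^^^^^^^^^^
  File "h.py", line 50, in f
    dd=np.linalg.norm(samp(Q+off*NN)-samp(Q-off*NN),axis=1)
                                     ~~~~^^^^^^^^^^
  File "h.py", line 45, in samp
    uv=proj(n,np.c_[Q,np.full(len(Q),z)])
  File "h.py", line 10, in proj
    K,k1,o,A=cal(n); p=(np.atleast_2d(P)-o)@A
             ~~~^^^
  File "h.py", line 5, in cal
    c=imaging.calibration(n); K=np.array(c["mtx"]);a=np.array(c["attitude"],float)
ValueError: time passes only in moves, steps and waits
```

```bash
sed -i 's/^def cal(n):/from functools import lru_cache\n@lru_cache\ndef cal(n):/' h.py; time python3 fitall.py; python3 -c "
from h import *
print(monitor.get_obs()['time_s'])"
```

```text
base_plate top [ 0.4416 -0.3178  0.0638] 7.44
base_plate scene [ 0.4438 -0.3204  0.0662] 6.79
tub_large top [ 0.4452 -0.1259 -0.0257] 5.56
tub_large scene [ 0.4471 -0.1283 -0.0322] 5.23
tub_medium top [0.472  0.1296 0.2032] 5.11
tub_medium scene [0.4781 0.1302 0.2113] 4.98
tub_small top [ 0.6088  0.2332 -0.5294] 4.58
tub_small scene [ 0.6132  0.2345 -0.6461] 5.37
pot top [ 0.4501  0.3144 -0.01  ] 8.83
pot scene [ 0.4513  0.3132 -0.01  ] 8.89
1.5
real	0m14.649s
user	0m12.980s
sys	0m0.261s
```

View pics/fit0.png

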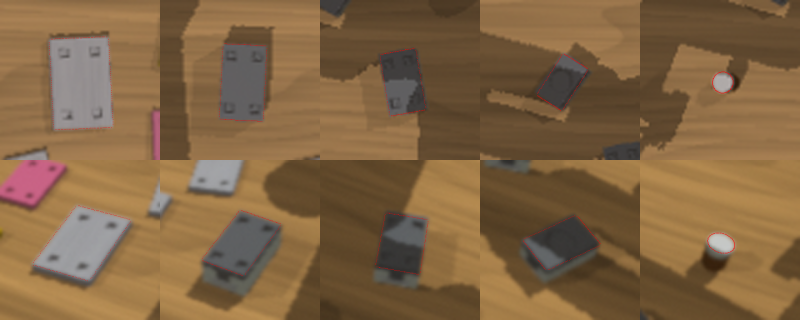

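```bash
cat >> h.py <<'E'
def plan(x,y,z,yaw=None,show=True,half=False):
    """delta in tool frame (mm) and turn (deg) from measured pose to tcp x,y,z, tool x axis along yaw (mod pi), z down"""
    o=monitor.get_obs(); Rm=R.from_rotvec(o["eef_rot"]).as_matrix(); p=o["position"]
    cur=np.arctan2(Rm[1,0],Rm[0,0])
    if yaw is None: yaw=cur
    else:
        d=(yaw-cur+np.pi/2)%np.pi-np.pi/2
        if half: d=d-np.sign(d)*np.pi
        yaw=cur+d
    x_=np.array([np.cos(yaw),np.sin(yaw),0]); z_=np.array([0,0,-1.]); T=np.c_[x_,np.cross(z_,x_),z_]
    rv=np.degrees(R.from_matrix(Rm.T@T).as_rotvec()); dv=1000*Rm.T@(np.array([x,y,z])-p)
    if show: print("t",round(o["time_s"],2),"pos",p.round(4),"yaw",round(cur,4),"tilt",np.degrees(np.arccos(-Rm[2,2])).round(2),"gap",round(o["finger_gap"],3),"F",o["wrist_force"].round(1),"q6",o["joints"][5].round(3)); print("-> d",dv.round(1),"turn",rv.round(2))
    return dv,rv
E
python3 - <<'E'
from h import *
plan(.446,-.127,.15,-.028)
o=monitor.get_obs();print(R.from_rotvec(o["eef_rot"]).as_matrix().round(3))
E
```

```text
t 1.5 pos [0.196  0.567  0.2366] yaw 2.8087 tilt 0.01 gap 1.002 F [-0.3 -0.2 -0.4] q6 -0.115
-> d [-463.  -574.2   86.7] turn [-1.000e-02 -0.000e+00 -1.747e+01]
[[-0.945  0.327 -0.   ]
 [ 0.327  0.945 -0.   ]
 [ 0.    -0.    -1.   ]]
```

Emit:
{"fn": "servo_tool", "kwargs": {"deltas": [[0,[-28,-35,0],[0,0,-1]],[0,[-57,-70,0],[0,0,-2.5]],[0,[-85,-106,0],[0,0,-4]],[0,[-114,-141,0],[0,0,-5.5]],[0,[-142,-177,0],[0,0,-7]],[0,[-171,-212,0],[0,0,-8.5]],[0,[-200,-248,0],[0,0,-10]],[0,[-228,-283,0],[0,0,-11.5]],[0,[-257,-318,0],[0,0,-13]],[0,[-285,-354,0],[0,0,-14.5]],[0,[-314,-389,0],[0,0,-16]],[0,[-342,-425,0],[0,0,-17.5]]]}}

```text
time_s: 2.7
position: [0.3809, 0.0518, 0.2371]
eef_rot: [0.041, 3.14, 0.0]
wrist_force: [0.5, 0.4, 0.2]
finger_gap: 0.997
```

```bash
python3 - <<'E'
from h import *
plan(.446,-.127,.15,-.028)
E
```

```text
t 2.7 pos [0.3809 0.0518 0.2371] yaw 3.1153 tilt 0.07 gap 0.997 F [0.5 0.4 0.2] q6 -1.59
-> d [ -69.6 -177.    87.1] turn [0.   0.07 0.1 ]
```

Emit:
{"fn": "servo_tool", "kwargs": {"deltas": [[0,[-14,-35,0],[0,0,0]],[0,[-28,-71,10],[0,0,0]],[0,[-42,-106,30],[0,0,0]],[0,[-56,-142,55],[0,0,0]],[0,[-70,-177,80],[0,0,0]],[0,[-70,-177,87],[0,0,0]],[0,[-70,-177,87],[0,0,0]]]}}

```text
time_s: 3.4
position: [0.4446, -0.1253, 0.1485]
eef_rot: [-0.046, -3.138, -0.002]
wrist_force: [-0.2, -0.3, 0.3]
finger_gap: 1.0
```

```bash
python3 - <<'E'
from h import *
plan(.446,-.127,.15,-.028)
for n in ("top","scene"):
    im=np.mean([imaging.get_image(n)[0].astype(float) for i in range(4)],0).astype(np.uint8)
    np.save(f"{n}_i1.npy",im); cv2.imwrite(f"pics/{n}1.png",im[:,:,::-1])
E
```

```text
t 3.4 pos [ 0.4446 -0.1253  0.1485] yaw 3.1122 tilt 0.19 gap 1.0 F [-0.2 -0.3  0.3] q6 -1.966
-> d [-1.5 -1.7 -1.5] turn [ 0.08 -0.17 -0.08]
```

View pics/top1.png

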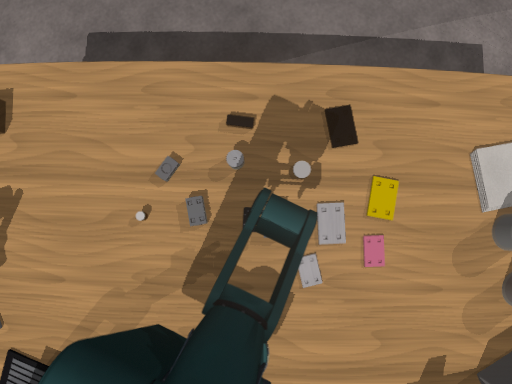

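View pics/scene1.png

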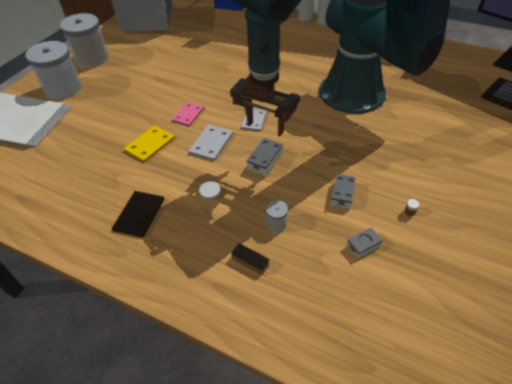

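Shadow is off the medium tub (196,210), small tub (168,168) and pot (140,215) now, so I'll refit those.

```bash
sed -e 's/_i.npy/_i1.npy/; s/fit0/fit1/' fitall.py > f1.py; sed -i 's/tub_medium=(.468,.128,.15),tub_small=(.613,.229,-.7)/tub_medium=(.475,.13,.2),tub_small=(.61,.233,-.58)/' f1.py
python3 f1.py | grep -v large
```

```text
base_plate top [ 0.4415 -0.3176  0.0647] 7.82
base_plate scene [ 0.4438 -0.3204  0.0668] 6.93
tub_medium top [0.4717 0.1311 0.2078] 5.71
tub_medium scene [0.4739 0.1289 0.2077] 5.89
tub_small top [ 0.6112  0.2358 -0.5978] 5.61
tub_small scene [ 0.6118  0.2331 -0.5917] 6.34
pot top [0.4507 0.3144 0.002 ] 9.5
pot scene [0.4523 0.3131 0.0019] 9.37
```

View pics/fit1.png

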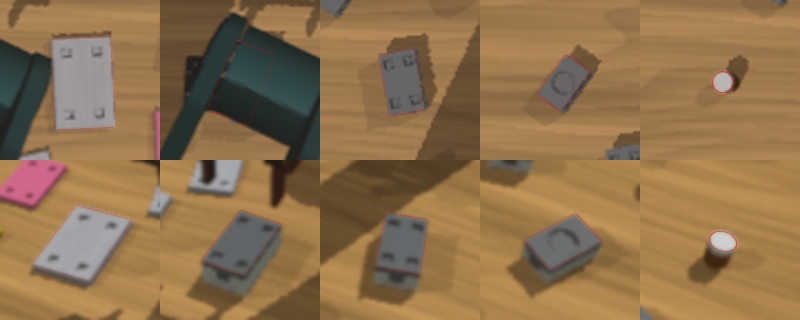

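```bash
python3 - <<'E'
from h import *
plan(.4462,-.1271,.026,-.029)
E
```

```text
t 3.8 pos [ 0.4458 -0.1247  0.1504] yaw 3.1154 tilt 0.07 gap 1.003 F [0.3 0.3 0.1] q6 -1.967
-> d [ -0.4  -2.4 124.4] turn [-0.03  0.07  0.16]
```

Emit:
{"fn": "servo_tool", "kwargs": {"deltas": [[0,[0,-2,25],[0,0,0]],[0,[0,-2,55],[0,0,0]],[0,[0,-2,85],[0,0,0]],[0,[0,-2,110],[0,0,0]],[0,[0,-2,124],[0,0,0]],[0,[0,-2,124],[0,0,0]],[0,[0,-2,124],[0,0,0]]]}}

```text
time_s: 4.5
position: [0.4457, -0.1271, 0.026]
eef_rot: [0.042, 3.141, -0.0]
wrist_force: [1.0, 0.2, 0.6]
finger_gap: 1.001
```

```bash
python3 - <<'E'
from h import *
plan(.4462,-.1271,.026,-.029)
im=imaging.get_image("scene")[0][90:220,200:340]
cv2.imwrite("pics/g1.png",cv2.resize(im,None,fx=4.5,fy=4.5)[:,:,::-1])
E
```

```text
t 4.5 pos [ 0.4457 -0.1271  0.026 ] yaw 3.1147 tilt 0.01 gap 1.001 F [1.  0.2 0.6] q6 -1.971
-> d [-0.5  0.   0. ] turn [-0.01  0.    0.12]
```

View pics/g1.png

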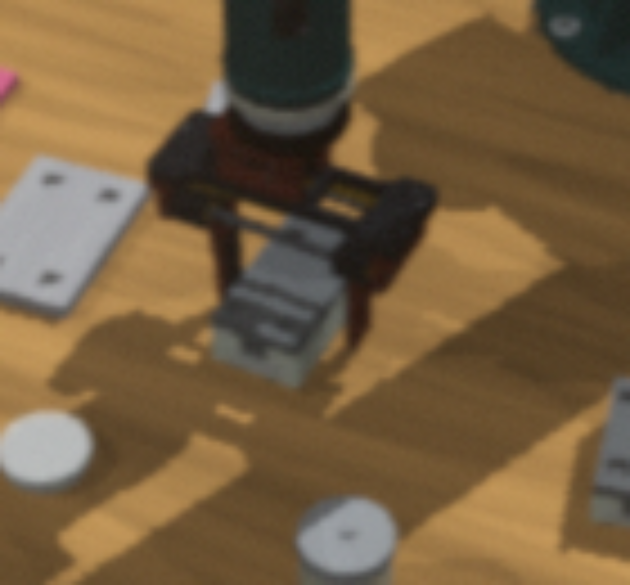

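The fingers stand either side of the large tub (crop ~(290,320)), with the plate clear to the left. Closing.

Emit:
{"fn": "servo_tool", "kwargs": {"deltas": [[0.4,[0,0,0],[0,0,0]],[0.5,[0,0,0],[0,0,0]],[0.5,[0,0,0],[0,0,0]],[0.5,[0,0,0],[0,0,0]],[0.5,[0,0,0],[0,0,0]],[0.5,[0,0,0],[0,0,0]]], "grip_force": 30}}

```text
time_s: 5.15
position: [0.4458, -0.1274, 0.0261]
eef_rot: [0.043, 3.141, -0.001]
wrist_force: [-0.9, 0.6, 5.7]
finger_gap: 0.729
```

Emit:
{"fn": "servo_tool", "kwargs": {"deltas": [[0.5,[0,0,-3],[0,0,0]],[0.5,[0,0,-8],[0,0,0]],[0.5,[0,0,-18],[0,0,0]],[0.5,[0,0,-30],[0,0,0]],[0.5,[0,0,-42],[0,0,0]],[0.5,[0,0,-50],[0,0,0]],[0.5,[0,0,-50],[0,0,0]],[0.5,[0,0,-50],[0,0,0]]]}}

```text
time_s: 5.95
position: [0.4455, -0.1272, 0.0758]
eef_rot: [0.043, 3.141, -0.0]
wrist_force: [0.2, -0.1, -1.7]
finger_gap: 0.726
```

```bash
python3 - <<'E'
from h import *
plan(.4427,-.319,.076,.0655)
E
```

```text
t 5.95 pos [ 0.4455 -0.1272  0.0758] yaw 3.1143 tilt 0.03 gap 0.726 F [ 0.2 -0.1 -1.7] q6 -1.971
-> d [-2.400e+00 -1.918e+02 -1.000e-01] turn [-0.02  0.02 -5.32]
```

Emit:
{"fn": "servo_tool", "kwargs": {"deltas": [[0.5,[0,-10,0],[0,0,-0.3]],[0.5,[0,-28,0],[0,0,-0.8]],[0.5,[-1,-53,0],[0,0,-1.5]],[0.5,[-1,-80,0],[0,0,-2.3]],[0.5,[-1,-107,0],[0,0,-3]],[0.5,[-2,-134,0],[0,0,-3.8]],[0.5,[-2,-160,0],[0,0,-4.5]],[0.5,[-2,-180,0],[0,0,-5]],[0.5,[-2,-190,0],[0,0,-5.3]],[0.5,[-2,-192,0],[0,0,-5.3]],[0.5,[-2,-192,0],[0,0,-5.3]],[0.5,[-2,-192,0],[0,0,-5.3]]]}}

```text
time_s: 7.15
position: [0.4418, -0.318, 0.0754]
eef_rot: [0.103, -3.139, -0.002]
wrist_force: [-0.2, -0.0, -2.4]
finger_gap: 0.729
```

```bash
cat > held.py <<'E'
from h import *
import sys
# held.py thing zlid pic fwd x y yaw : fit lid top of held thing in scene
k=sys.argv[1]; zl=float(sys.argv[2]); pic=sys.argv[3]
o=monitor.get_obs(); Rm=R.from_rotvec(o["eef_rot"]).as_matrix(); p=o["position"]; yaw=(np.arctan2(Rm[1,0],Rm[0,0])+np.pi/2)%np.pi-np.pi/2
n="scene"
im=np.mean([imaging.get_image(n)[0].astype(float) for i in range(4)],0).astype(np.uint8); np.save("held_i.npy",im)
kind,a,b,_=THINGS[k]
q,s=fit(n,im,kind,a,b,zl,p[0]+.001,p[1]-.001,yaw,rng=(.008,.008,.06),off=.0022)
print("tcp",p.round(4),"yaw",round(yaw,4),"fit",q.round(4),round(s,2))
P,_=outline(kind,a,b);c,sn=np.cos(q[2]),np.sin(q[2]);Q=P@np.array([[c,sn],[-sn,c]])+q[:2]
uv=proj(n,np.c_[Q,np.full(len(Q),zl)]); cu=uv.mean(0).astype(int); w=50
cr=cv2.resize(im[max(0,cu[1]-w):cu[1]+w,max(0,cu[0]-w):cu[0]+w],None,fx=6,fy=6,interpolation=cv2.INTER_CUBIC)[:,:,::-1].copy()
cv2.imwrite(pic.replace(".png","r.png"),cr)
for u,v in uv: cv2.circle(cr,(int((u-cu[0]+min(w,cu[0])+.5)*6),int((v-cu[1]+min(w,cu[1])+.5)*6)),0,(0,0,255),-1)
cv2.imwrite(pic,cr)
E
python3 held.py tub_large 0.095 pics/held1.png
```

```text
tcp [ 0.4418 -0.318   0.0754] yaw 0.0656 fit [ 0.4508 -0.3162  0.1222] 4.29
```

View pics/held1.png

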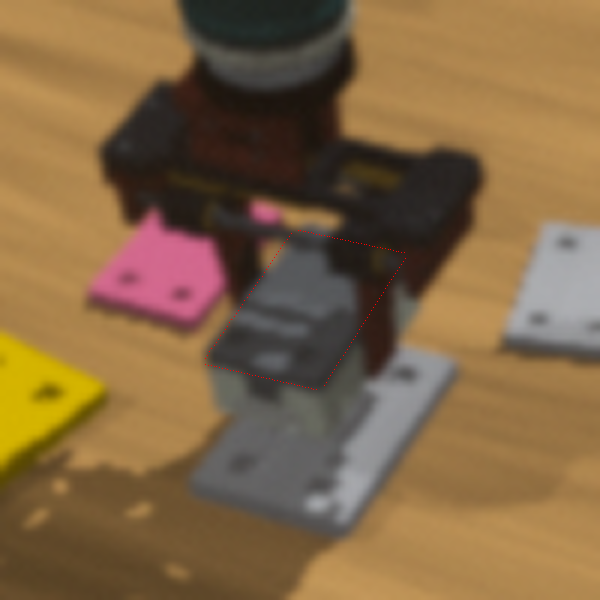

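```bash
cat >> h.py <<'E'
def fitfront(n,im,k,z,x,y,th,lim=.25,off=.0022,rng=.008,thr=.03,zoff=0):
    kind,a,b,_=THINGS[k]
    lab=gaussian_filter(im.astype(float),(.5,.5,0))
    P,N=outline(kind,a,b); m=P[:,0]>lim*a; P,N=P[m],N[m]
    def samp(Q):
        uv=proj(n,np.c_[Q,np.full(len(Q),z)])
        return np.stack([map_coordinates(lab[...,c],[uv[:,1],uv[:,0]],order=1) for c in range(3)],1)
    def tr(p):
        c,s=np.cos(p[2]),np.sin(p[2]); M=np.array([[c,s],[-s,c]]); return P@M+p[:2],N@M
    def f(p):
        Q,NN=tr(p)
        return -np.mean(np.sqrt(np.linalg.norm(samp(Q+off*NN)-samp(Q-off*NN),axis=1)))
    r=differential_evolution(f,[(x-rng,x+rng),(y-rng,y+rng),(th-thr,th+thr)],seed=1,popsize=12,maxiter=60,tol=1e-6)
    return r.x,-r.fun,proj(n,np.c_[tr(r.x)[0],np.full(len(P),z)])
E
cat > held2.py <<'E'
from h import *
import sys
k=sys.argv[1]; zl=float(sys.argv[2]); pic=sys.argv[3]; new=len(sys.argv)<5
o=monitor.get_obs(); Rm=R.from_rotvec(o["eef_rot"]).as_matrix(); p=o["position"]; yaw=(np.arctan2(Rm[1,0],Rm[0,0])+np.pi/2)%np.pi-np.pi/2
n="scene"
if new:
    im=np.mean([imaging.get_image(n)[0].astype(float) for i in range(4)],0).astype(np.uint8); np.save("held_i.npy",im)
im=np.load("held_i.npy")
for lim in (.1,.25):
  for thr in (.003,.05):
    q,s,uv=fitfront(n,im,k,zl,p[0]+.001,p[1]-.001,yaw,lim=lim,thr=thr)
    print("tcp",p.round(4),"yaw",round(yaw,4),"fit",q.round(4),round(s,2))
    if lim==.25 and thr==.003: UV=uv
uv=UV; cu=uv.mean(0).astype(int); w=40
cr=cv2.resize(im[max(0,cu[1]-w):cu[1]+w,max(0,cu[0]-w):cu[0]+w],None,fx=7,fy=7,interpolation=cv2.INTER_CUBIC)[:,:,::-1].copy()
for u,v in uv: cv2.circle(cr,(int((u-cu[0]+min(w,cu[0])+.5)*7),int((v-cu[1]+min(w,cu[1])+.5)*7)),0,(0,0,255),-1)
cv2.imwrite(pic,cr)
E
python3 held2.py tub_large 0.095 pics/held1b.png old
python3 - <<'E'
from h import *
for f,n in (("scene_i1.npy","L i1"),):
    im=np.load(f)
    for lim in (.1,.25): print(n,fitfront("scene",im,"tub_large",.045,.447,-.128,-.03,lim=lim)[0].round(4), "plate",fitfront("scene",im,"base_plate",.012,.4438,-.3204,.066,lim=lim)[0].round(4))
E
```

```text
tcp [ 0.4422 -0.3184  0.0757] yaw 0.0661 fit [ 0.4512 -0.3136  0.0691] 4.87
tcp [ 0.4422 -0.3184  0.0757] yaw 0.0661 fit [ 0.4512 -0.3156  0.1161] 4.9
tcp [ 0.4422 -0.3184  0.0757] yaw 0.0661 fit [ 0.4512 -0.3134  0.0691] 5.05
tcp [ 0.4422 -0.3184  0.0757] yaw 0.0661 fit [ 0.4512 -0.3142  0.0894] 5.06
L i1 [ 0.4465 -0.129  -0.011 ] plate [ 0.444  -0.3203  0.0657]
L i1 [ 0.4465 -0.1289 -0.0124] plate [ 0.4439 -0.3197  0.0587]
```

View pics/held1b.png

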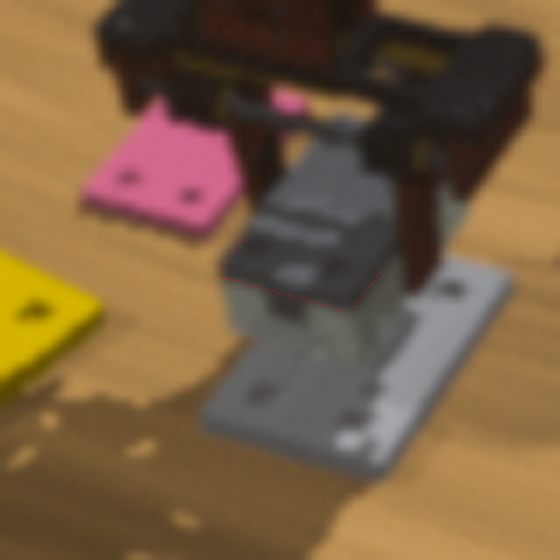

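```bash
python3 - <<'E'
from h import *
ds=[];ims=[]
for i in range(8):
    im,d=imaging.get_image("scene"); d=d.copy(); d[d==0]=np.nan; ds.append(d); ims.append(im.astype(float))
d=np.nanmedian(ds,0); im=np.mean(ims,0).astype(np.uint8); np.save("held_i.npy",im); np.save("held_d.npy",d)
P=cloud("scene",d)
c=proj("scene",[[.4422,-.3184,.095]])[0]; print(c)
u0,v0=int(c[0])-32,int(c[1])-30
cr=cv2.resize(im[v0:v0+60,u0:u0+64],None,fx=9,fy=9,interpolation=cv2.INTER_CUBIC)[:,:,::-1].copy()
for g in range(0,64,8): cv2.putText(cr,str(u0+g),(g*9,10),0,.35,(0,0,255),1)
for g in range(0,60,8): cv2.putText(cr,str(v0+g),(0,g*9+10),0,.35,(0,0,255),1)
cv2.imwrite("pics/held1c.png",cr)
for v in range(v0,v0+58,2):
    print(v,[f"{P[v,u,0]*1000:.0f}/{P[v,u,2]*1000:.0f}" for u in range(u0+12,u0+48,4)])
E
```

```text
[208.53752758 119.87795677]
89 ['478/223', '472/222', '482/234', '479/236', '472/234', '463/230', '423/200', '187/-1', '180/-2']
91 ['466/205', '464/208', '475/222', '476/227', '466/222', '438/201', '425/194', '199/0', '193/-0']
93 ['465/197', '466/202', '459/200', '463/208', '463/212', '440/196', '426/188', '208/-1', '201/-2']
95 ['469/193', '465/194', '462/195', '463/201', '463/205', '440/189', '429/183', '425/184', '420/183']
97 ['467/184', '469/190', '466/192', '464/194', '462/197', '431/173', '438/184', '425/177', '424/180']
99 ['470/179', '468/182', '467/185', '467/189', '465/192', '451/184', '440/179', '428/171', '424/173']
101 ['466/168', '468/174', '469/180', '468/184', '465/185', '459/184', '423/155', '421/158', '428/169']
103 ['471/165', '464/162', '465/169', '468/176', '466/179', '466/183', '461/183', '458/185', '432/165']
105 ['479/165', '468/159', '446/142', '302/8', '462/167', '466/176', '464/179', '464/183', '460/184']
107 ['481/159', '474/158', '470/158', '309/7', '297/0', '290/-1', '285/0', '464/175', '469/185']
109 ['479/150', '464/140', '473/153', '472/158', '467/
[... 1067 characters left out ...]
0/88', '477/91', '455/72', '445/68']
133 ['433/-2', '501/80', '500/85', '499/89', '498/94', '494/95', '480/85', '458/67', '400/10']
135 ['441/-2', '501/72', '499/76', '500/82', '497/84', '497/90', '481/78', '458/58', '410/13']
137 ['450/-1', '500/62', '499/67', '500/74', '496/75', '496/80', '483/72', '422/11', '419/13']
139 ['458/-2', '455/1', '500/59', '500/65', '497/67', '497/73', '483/64', '430/11', '427/12']
141 ['465/-2', '461/-1', '466/11', '498/54', '499/61', '496/64', '486/58', '440/13', '434/12']
143 ['474/-1', '469/-1', '474/12', '468/11', '463/11', '497/56', '452/11', '448/13', '442/11']
145 ['483/-0', '488/12', '482/11', '477/12', '472/12', '467/13', '460/11', '455/11', '449/10']
```

View pics/held1c.png

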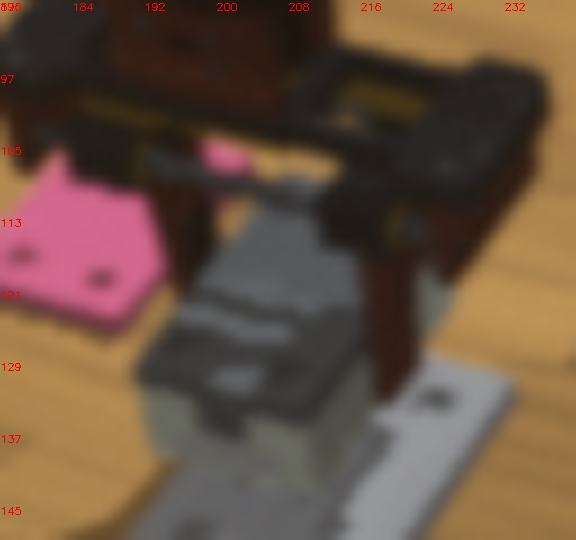

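Depth shows the held lid level at z≈0.094, so the tub hasn't slipped or tilted. The edge fit was caught by the lid skirt. I'll use the depth of the front wall to check the offset along x.

```bash
cat >> h.py <<'E'
def frontwall(d,cx,cy,yaw,a,b,zlo,zhi,n="scene"):
    "distance of the near end wall ahead of (cx,cy) along yaw, from depth"
    P=cloud(n,d).reshape(-1,3); c,s=np.cos(yaw),np.sin(yaw)
    l=(P[:,0]-cx)*c+(P[:,1]-cy)*s; w=-(P[:,0]-cx)*s+(P[:,1]-cy)*c
    m=(np.abs(l-a/2)<.012)&(np.abs(w)<b/2-.004)&(np.abs(w)>.010)&(P[:,2]>zlo)&(P[:,2]<zhi)
    return np.median(l[m])-a/2,m.sum(),np.std(l[m])/np.sqrt(max(m.sum(),1)),np.polyfit(w[m],l[m],1)[0]
E
python3 - <<'E'
from h import *
d0=np.load("scene_d.npy");d1=np.load("held_d.npy")
d0=np.where(d0==0,np.nan,d0)
print(frontwall(d0,.4456,-.1272,-.027,.110,.064,.010,.032))
o=monitor.get_obs()["position"]
print(o,frontwall(d1,.4420,-.3182,.0658,.110,.064,.060,.082))
plan(.4422,-.3190,.060,.0655)
E
```

```text
(np.float64(0.0016992901259732518), np.int64(56), np.float64(8.88664302608163e-05), np.float64(-0.0014146233145350068))
[ 0.4422529  -0.31920794  0.075723  ] (np.float64(0.0015113270465761872), np.int64(56), np.float64(9.450229920516493e-05), np.float64(0.00251537964125106))
t 7.75 pos [ 0.4423 -0.3192  0.0757] yaw -3.0764 tilt 0.01 gap 0.727 F [ 0.6 -0.6 -2.3] q6 -2.388
-> d [ 0.   0.2 15.7] turn [-0.01 -0.   -0.02]
```

Emit:
{"fn": "servo_tool", "kwargs": {"deltas": [[0.5,[0,0,6],[0,0,0]],[0.5,[0,0,15],[0,0,0]],[0.5,[0,0,25],[0,0,0]],[0.5,[0,0,32],[0,0,0]],[0.5,[0,0,35],[0,0,0]],[0.5,[0,0,35],[0,0,0]],[0.5,[0,0,35],[0,0,0]],[0.5,[0,0,35],[0,0,0]]]}}

```text
time_s: 8.55
position: [0.4425, -0.3195, 0.041]
eef_rot: [-0.102, 3.139, -0.001]
wrist_force: [-0.5, 0.2, -2.0]
finger_gap: 0.73
```

```bash
python3 - <<'E'
from h import *
plan(.4422,-.3190,.033,.0655)
E
```

```text
t 8.55 pos [ 0.4425 -0.3195  0.041 ] yaw -3.0765 tilt 0.04 gap 0.73 F [-0.5  0.2 -2. ] q6 -2.388
-> d [0.2 0.5 8. ] turn [-0.04  0.02 -0.02]
```

Emit:
{"fn": "servo_tool", "kwargs": {"deltas": [[0.5,[0,0.4,2],[0,0,0]],[0.5,[0,0.4,4],[0,0,0]],[0.5,[0,0.4,5.5],[0,0,0]],[0.5,[0,0.4,7],[0,0,0]],[0.5,[0,0.4,8],[0,0,0]],[0.5,[0,0.4,8],[0,0,0]],[0.5,[0,0.4,8],[0,0,0]]]}}

```text
time_s: 9.25
position: [0.4421, -0.3188, 0.0334]
eef_rot: [-0.102, 3.14, -0.0]
wrist_force: [-2.4, 2.0, 7.1]
finger_gap: 0.726
```

Emit:
{"fn": "servo_tool", "kwargs": {"deltas": [[0.5,[0,0,0.5],[0,0,0]],[0.5,[0,0,0.5],[0,0,0]],[0.15,[0,0,0],[0,0,0]],[0,[0,0,0],[0,0,0]],[0,[0,0,0],[0,0,0]],[0,[0,0,0],[0,0,0]],[0,[0,0,-10],[0,0,0]],[0,[0,0,-40],[0,0,0]],[0,[0,0,-80],[0,0,0]],[0,[0,0,-125],[0,0,0]],[0,[0,0,-160],[0,0,0]]]}}

```text
time_s: 10.35
position: [0.4425, -0.3191, 0.1958]
eef_rot: [-0.102, 3.138, -0.002]
wrist_force: [0.6, -0.6, 0.3]
finger_gap: 1.003
```

```bash
cat > seat.py <<'E'
from h import *
import sys
def grab(n,N=6):
    ds=[];ims=[]
    for i in range(N):
        im,d=imaging.get_image(n); d=d.copy(); d[d==0]=np.nan; ds.append(d); ims.append(im.astype(float))
    return np.mean(ims,0).astype(np.uint8),np.nanmedian(ds,0)
E
python3 - <<'E'
from h import *; from seat import grab
im,d=grab("scene"); np.save("s2_i.npy",im);np.save("s2_d.npy",d); 
print(fit("scene",im,"rect",.110,.064,.052,.444,-.320,.066,rng=(.01,.01,.08)), "plate", fit("scene",im,"rect",.136,.090,.012,.444,-.320,.066))
P=cloud("scene",d).reshape(-1,3); 
def med(cx,cy,r): 
    m=(np.hypot(P[:,0]-cx,P[:,1]-cy)<r)&(P[:,2]>.03); return np.median(P[m,2]),m.sum()
for dx in (-.025,0,.025): print(med(.444+dx,-.320,.012))
print(frontwall(d,.4422,-.3190,.0655,.110,.064,.020,.040))
cv2.imwrite("pics/s2.png",cv2.resize(im[90:220,150:360],None,fx=3.8,fy=3.8,interpolation=cv2.INTER_CUBIC)[:,:,::-1])
plan(.4728,.130,.12,.2078)
plan(.4728,.130,.12,.2078,half=True)
E
```

```text
(array([ 0.4434368 , -0.31922427,  0.05222331]), np.float64(5.482955309425384)) plate (array([ 0.44991479, -0.32574156,  0.21599999]), np.float64(4.16582571460435))
(np.float64(0.05146102600613656), np.int64(32))
(np.float64(0.05232995292222675), np.int64(49))
(np.float64(0.32075097648055806), np.int64(271))
(np.float64(0.0010966826160729373), np.int64(45), np.float64(0.00011762976767798933), np.float64(0.0017871885097621603))
t 10.65 pos [ 0.4414 -0.3181  0.1917] yaw -3.0765 tilt 0.12 gap 0.997 F [0.  0.2 0.1] q6 -2.387
-> d [-60.6 445.   72.3] turn [ 0.09 -0.08 -8.17]
t 10.65 pos [ 0.4414 -0.3181  0.1917] yaw -3.0765 tilt 0.12 gap 0.997 F [0.  0.2 0.1] q6 -2.387
-> d [-60.6 445.   72.3] turn [-1.2000e-01 -1.3000e-01  1.7183e+02]
```

View pics/s2.png

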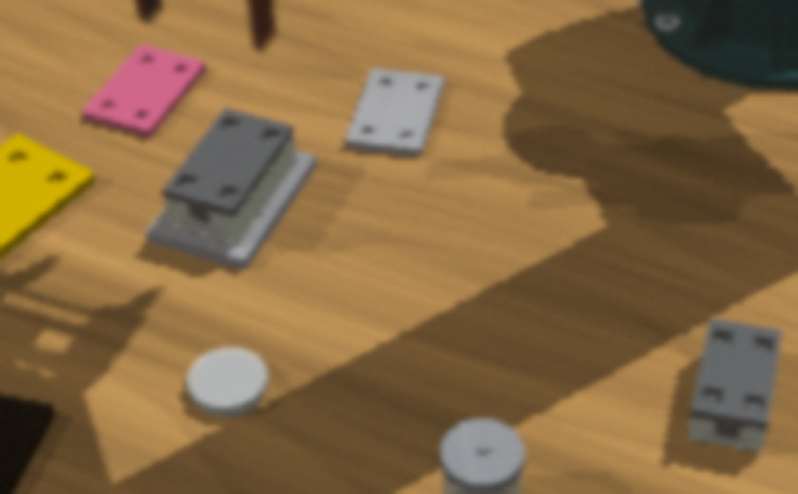

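Large tub seated (lid at z≈0.052, sits squarely on the plate at crop (230,180)). On to the medium tub.

Emit:
{"fn": "servo_tool", "kwargs": {"deltas": [[0,[-4,25,0],[0,0,-0.5]],[0,[-10,70,0],[0,0,-1.3]],[0,[-16,115,0],[0,0,-2.1]],[0,[-22,160,0],[0,0,-3]],[0,[-28,205,0],[0,0,-3.8]],[0,[-34,250,0],[0,0,-4.6]],[0,[-40,295,10],[0,0,-5.4]],[0,[-46,340,25],[0,0,-6.2]],[0,[-52,385,45],[0,0,-7]],[0,[-58,425,60],[0,0,-8]],[0,[-60,445,72],[0,0,-8.2]],[0,[-60,445,72],[0,0,-8.2]]]}}

```text
time_s: 11.85
position: [0.4704, 0.1311, 0.1177]
eef_rot: [0.331, -3.118, -0.0]
wrist_force: [-0.0, -0.9, 0.1]
finger_gap: 0.998
```

```bash
python3 - <<'E'
from h import *; from seat import grab
for n in ("top","scene"):
    im,d=grab(n,4); np.save(f"{n}_i2.npy",im); np.save(f"{n}_d2.npy",d)
    print(n,"L",fit(n,im,"rect",.110,.064,.052,.443,-.319,.06,rng=(.01,.01,.08)))
cv2.imwrite("pics/top2.png",np.load("top_i2.npy")[:,:,::-1])
plan(.4728,.130,.024,.2078)
E
```

```text
top L (array([ 0.44000673, -0.31151147,  0.05539876]), np.float64(4.804509365415971))
scene L (array([ 0.44338979, -0.31922784,  0.05316278]), np.float64(5.445913478459092))
t 12.25 pos [0.4734 0.1282 0.1211] yaw -2.935 tilt 0.04 gap 1.001 F [ 0.2 -0.4  1.3] q6 -1.654
-> d [ 0.3  1.9 97.1] turn [-0.01  0.04 -0.07]
```

View pics/top2.png

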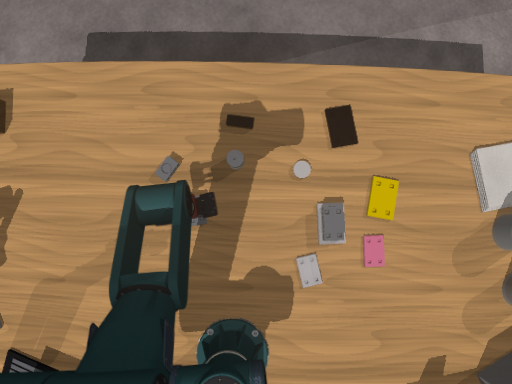

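```bash
cat > ov.py <<'E'
from h import *
def overlay(n,im,k,z,q,pic,f=8,rec=None,w=32):
    kind,a,b,_=THINGS[k]
    P,_=outline(kind,a,b);c,sn=np.cos(q[2]),np.sin(q[2]);M=np.array([[c,sn],[-sn,c]])
    if rec is not None:
        p2,_=outline("rect",.013,.013); P=np.vstack([P]+[p2+[sx*rec[0],sy*rec[1]] for sx in (1,-1) for sy in (1,-1)])
    Q=P@M+q[:2]; uv=proj(n,np.c_[Q,np.full(len(Q),z)]); cu=uv.mean(0).astype(int)
    cr=cv2.resize(im[cu[1]-w:cu[1]+w,cu[0]-w:cu[0]+w],None,fx=f,fy=f,interpolation=cv2.INTER_CUBIC)[:,:,::-1].copy()
    for u,v in uv: cv2.circle(cr,(int((u-cu[0]+w+.5)*f),int((v-cu[1]+w+.5)*f)),0,(0,0,255),-1)
    cv2.imwrite(pic,cr); return cr
E
python3 - <<'E'
from ov import *
a=[]
for n,g in (("top",(.4415,-.3178,.06)),("scene",(.4434,-.3192,.058))):
    im=np.load(f"{n}_i2.npy")
    for off in (.0015,.003):
        q,s=fit(n,im,"rect",.110,.064,.052,*g,rng=(.003,.003,.03),off=off); print(n,off,q.round(4),s)
    a.append(overlay(n,im,"tub_large",.052,q,"/tmp/x.png",f=6,rec=(.038,.019)))
cv2.imwrite("pics/ovL.png",np.hstack(a))
E
```

```text
top 0.0015 [ 0.4401 -0.3183  0.03  ] 3.9518000851573842
top 0.003 [ 0.4406 -0.3202  0.09  ] 5.027491621470259
scene 0.0015 [ 0.4434 -0.3192  0.0514] 4.580020653415221
scene 0.003 [ 0.4435 -0.3193  0.0559] 6.175230221939345
```

View pics/ovL.png

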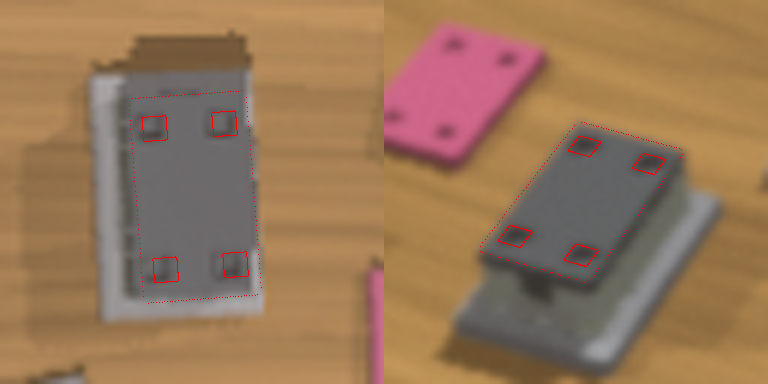

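Emit:
{"fn": "servo_tool", "kwargs": {"deltas": [[0,[0,1.5,20],[0,0,0]],[0,[0,1.5,50],[0,0,0]],[0,[0,1.5,78],[0,0,0]],[0,[0,1.5,92],[0,0,0]],[0,[0,1.5,97],[0,0,0]],[0,[0,1.5,97],[0,0,0]],[0,[0,1.5,97],[0,0,0]]]}}

```text
time_s: 12.95
position: [0.4735, 0.1305, 0.0244]
eef_rot: [-0.326, 3.123, -0.0]
wrist_force: [0.3, -0.5, -0.0]
finger_gap: 1.0
```

```bash
python3 - <<'E'
from h import *
plan(.4728,.130,.024,.2078)
im=imaging.get_image("scene")[0][130:240,280:400]
cv2.imwrite("pics/g2.png",cv2.resize(im,None,fx=5,fy=5)[:,:,::-1])
E
```

```text
t 12.95 pos [0.4735 0.1305 0.0244] yaw -2.9337 tilt 0.08 gap 1.0 F [ 0.3 -0.5 -0. ] q6 -1.65
-> d [ 0.8 -0.3  0.4] turn [-0.01  0.08  0.01]
```

View pics/g2.png

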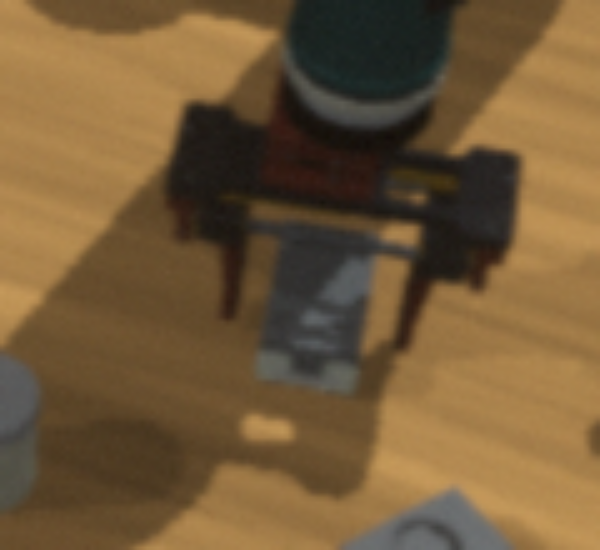

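The fingers stand either side of the medium tub (crop ~(315,310)), so I'll grip and lift.

Emit:
{"fn": "servo_tool", "kwargs": {"deltas": [[0.5,[0,0,0],[0,0,0]],[0.6,[0,0,0],[0,0,0]],[0.6,[0,0,0],[0,0,0]],[0.6,[0,0,0],[0,0,0]],[0.6,[0,0,0],[0,0,0]],[0.6,[0,0,0],[0,0,0]],[0.6,[0,0,0],[0,0,0]]], "grip_force": 30}}

```text
time_s: 13.7
position: [0.4728, 0.1306, 0.0237]
eef_rot: [0.327, -3.125, 0.0]
wrist_force: [-0.5, -0.7, 2.0]
finger_gap: 0.617
```

```bash
python3 - <<'E'
from h import *
plan(.4728,.130,.024,.2078)
E
```

```text
t 13.7 pos [0.4728 0.1306 0.0237] yaw -2.9333 tilt 0.01 gap 0.617 F [-0.5 -0.7  2. ] q6 -1.65
-> d [ 0.2 -0.6 -0.3] turn [-0.01 -0.    0.03]
```

Emit:
{"fn": "servo_tool", "kwargs": {"deltas": [[0.6,[0,0,-3],[0,0,0]],[0.6,[0,0,-10],[0,0,0]],[0.6,[0,0,-25],[0,0,0]],[0.6,[0,0,-45],[0,0,0]],[0.6,[0,0,-65],[0,0,0]],[0.6,[0,0,-80],[0,0,0]],[0.6,[0,0,-85],[0,0,0]],[0.6,[0,0,-85],[0,0,0]]]}}

```text
time_s: 14.5
position: [0.4732, 0.1307, 0.1094]
eef_rot: [-0.326, 3.123, -0.0]
wrist_force: [-0.9, 0.9, -2.1]
finger_gap: 0.616
```

```bash
python3 - <<'E'
from h import *
plan(.4424,-.3187,.109,.057)
E
```

```text
t 14.5 pos [0.4732 0.1307 0.1094] yaw -2.9333 tilt 0.09 gap 0.616 F [-0.9  0.9 -2.1] q6 -1.65
-> d [ 1.231e+02 -4.333e+02  3.000e-01] turn [-0.    0.09  8.67]
```

Emit:
{"fn": "servo_tool", "kwargs": {"deltas": [[0.6,[4,-15,0],[0,0,0.3]],[0.6,[13,-45,0],[0,0,0.9]],[0.6,[24,-85,0],[0,0,1.7]],[0.6,[36,-127,0],[0,0,2.5]],[0.6,[48,-169,0],[0,0,3.4]],[0.6,[60,-211,0],[0,0,4.2]],[0.6,[72,-253,0],[0,0,5.1]],[0.6,[84,-295,0],[0,0,5.9]],[0.6,[95,-337,0],[0,0,6.8]],[0.6,[107,-375,0],[0,0,7.6]],[0.6,[115,-405,0],[0,0,8.2]],[0.6,[120,-424,0],[0,0,8.5]]]}}

```text
time_s: 15.7
position: [0.4424, -0.3112, 0.1077]
eef_rot: [0.091, -3.14, -0.0]
wrist_force: [-0.4, -0.0, -1.8]
finger_gap: 0.611
```

Emit:
{"fn": "servo_tool", "kwargs": {"deltas": [[0.6,[2.5,-7,0],[0,0,0.1]],[0.6,[2.5,-9,0],[0,0,0.1]],[0.6,[2.5,-9,0],[0,0,0.1]],[0.6,[2.5,-9,0],[0,0,0.1]]]}}

```text
time_s: 16.1
position: [0.4409, -0.3165, 0.1085]
eef_rot: [0.093, -3.139, -0.001]
wrist_force: [0.0, 0.0, -1.3]
finger_gap: 0.613
```

```bash
python3 - <<'E'
from h import *; from seat import grab
d0=np.load("scene_d.npy"); d0=np.where(d0==0,np.nan,d0)
print(frontwall(d0,.473,.1306,.2083,.092,.054,.010,.028))
im,d=grab("scene"); np.save("held_i.npy",im); p=monitor.get_obs()
Rm=R.from_rotvec(p["eef_rot"]).as_matrix(); yaw=np.arctan2(-Rm[1,0],-Rm[0,0])
z=p["position"][2]-.0238
print(frontwall(d,*p["position"][:2],yaw,.092,.054,z+.010,z+.028))
P=cloud("scene",d).reshape(-1,3); c=p["position"]
for dx in (-.02,0,.03):
    m=(np.hypot(P[:,0]-c[0]-dx,P[:,1]-c[1])<.010)&(abs(P[:,2]-z-.039)<.012); print(np.median(P[m,2])-z,m.sum())
plan(.4427,-.3187,.075,.057)
cv2.imwrite("pics/held2.png",cv2.resize(im[70:180,150:280],None,fx=5,fy=5,interpolation=cv2.INTER_CUBIC)[:,:,::-1])
E
```

```text
(np.float64(0.00014452063958200756), np.int64(39), np.float64(9.708863140260471e-05), np.float64(-0.018879425377451572))
(np.float64(0.0007307124766602127), np.int64(33), np.float64(0.00012551770389526126), np.float64(0.00021343228212109892))
0.03807993935873534 14
0.038281753328670856 23
0.03818176228694238 22
t 16.4 pos [ 0.4412 -0.3177  0.1088] yaw -3.0828 tilt 0.01 gap 0.614 F [ 0.1  0.8 -2.1] q6 -2.381
-> d [-1.4 -1.1 33.8] turn [-0.01  0.    0.1 ]
```

View pics/held2.png

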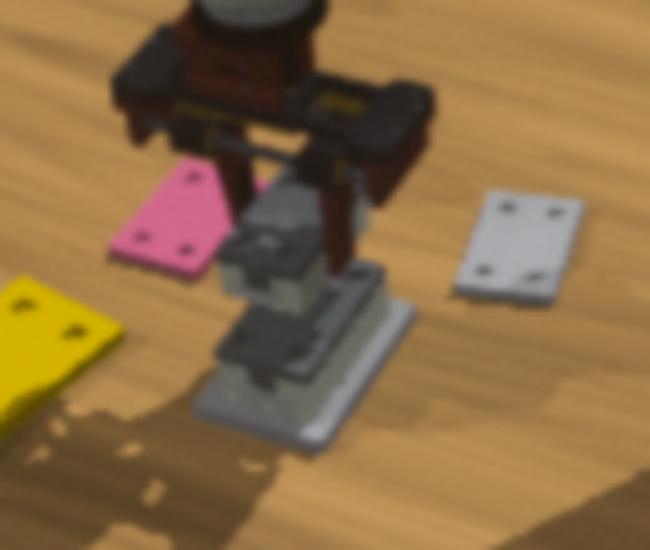

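Emit:
{"fn": "servo_tool", "kwargs": {"deltas": [[0.6,[-1.4,-1,6],[0,0,0.1]],[0.6,[-1.4,-1,15],[0,0,0.1]],[0.6,[-1.4,-1,24],[0,0,0.1]],[0.6,[-1.4,-1,29],[0,0,0.1]],[0.6,[-1.4,-1,30],[0,0,0.1]],[0.6,[-1.4,-1,30],[0,0,0.1]],[0.6,[-1.4,-1,30],[0,0,0.1]],[0.6,[-1.4,-1,30],[0,0,0.1]]]}}

```text
time_s: 17.2
position: [0.4427, -0.3193, 0.079]
eef_rot: [-0.089, 3.14, -0.001]
wrist_force: [-0.1, 0.1, -1.5]
finger_gap: 0.614
```

```bash
python3 - <<'E'
from h import *
plan(.4427,-.3188,.071,.057)
E
```

```text
t 17.2 pos [ 0.4427 -0.3193  0.079 ] yaw -3.0851 tilt 0.04 gap 0.614 F [-0.1  0.1 -1.5] q6 -2.378
-> d [0.  0.5 8. ] turn [-0.03  0.02 -0.03]
```

Emit:
{"fn": "servo_tool", "kwargs": {"deltas": [[0.6,[0,0.4,2],[0,0,0]],[0.6,[0,0.4,4],[0,0,0]],[0.6,[0,0.4,5.5],[0,0,0]],[0.6,[0,0.4,7],[0,0,0]],[0.6,[0,0.4,8],[0,0,0]],[0.6,[0,0.4,8],[0,0,0]],[0.6,[0,0.4,8],[0,0,0]]]}}

```text
time_s: 17.9
position: [0.4425, -0.3187, 0.0709]
eef_rot: [0.089, -3.14, 0.0]
wrist_force: [-1.3, 1.2, 4.1]
finger_gap: 0.61
```

Emit:
{"fn": "servo_tool", "kwargs": {"deltas": [[0.6,[0,0,0.4],[0,0,0]],[0.6,[0,0,0.4],[0,0,0]],[0.25,[0,0,0],[0,0,0]],[0.1,[0,0,0],[0,0,0]],[0,[0,0,0],[0,0,0]],[0,[0,0,0],[0,0,0]],[0,[0,0,-10],[0,0,0]],[0,[0,0,-40],[0,0,0]],[0,[0,0,-80],[0,0,0]],[0,[0,0,-120],[0,0,0]],[0,[0,0,-140],[0,0,0]]]}}

```text
time_s: 19.0
position: [0.4438, -0.3198, 0.2149]
eef_rot: [-0.089, 3.137, -0.006]
wrist_force: [1.0, 0.0, 0.0]
finger_gap: 1.001
```

```bash
python3 - <<'E'
from ov import *; from seat import grab
im,d=grab("scene"); n="scene"
q,s=fit(n,im,"rect",.092,.054,.086,.4434,-.3195,.057,rng=(.005,.005,.05)); print(q.round(4),s)
overlay(n,im,"tub_medium",.086,q,"pics/ovM.png",f=9,rec=(.029,.015))
P=cloud("scene",d).reshape(-1,3)
for dx in (-.02,0,.03):
    m=(np.hypot(P[:,0]-.4434-dx,P[:,1]+.319)<.010)&(abs(P[:,2]-.086)<.02); print(np.median(P[m,2]),m.sum())
print("M",frontwall(d,.4427,-.3187,.057,.092,.054,.057,.075),"L",frontwall(d,.4427,-.3187,.057,.110,.064,.020,.040))
plan(.6115,.2345,.13,-.595)
plan(.6115,.2345,.13,-.595,half=True)
E
```

```text
[ 0.4432 -0.319   0.0459] 5.34996177447287
0.08517688029253134 21
0.08534409319293768 21
0.0854326444631473 22
M (np.float64(0.00039576779613932633), np.int64(34), np.float64(0.00013243029123775421), np.float64(-0.0053478598131294535)) L (np.float64(0.0006536143481329013), np.int64(47), np.float64(0.00012440972931314186), np.float64(-0.012580953543509243))
t 19.3 pos [ 0.4417 -0.3179  0.2093] yaw -3.0852 tilt 0.15 gap 1.001 F [-0.4  0.2 -0. ] q6 -2.378
-> d [-200.8  541.8   80. ] turn [ 0.06 -0.13 37.32]
t 19.3 pos [ 0.4417 -0.3179  0.2093] yaw -3.0852 tilt 0.15 gap 1.001 F [-0.4  0.2 -0. ] q6 -2.378
-> d [-200.8  541.8   80. ] turn [ 1.7000e-01  8.0000e-02 -1.4268e+02]
```

View pics/ovM.png

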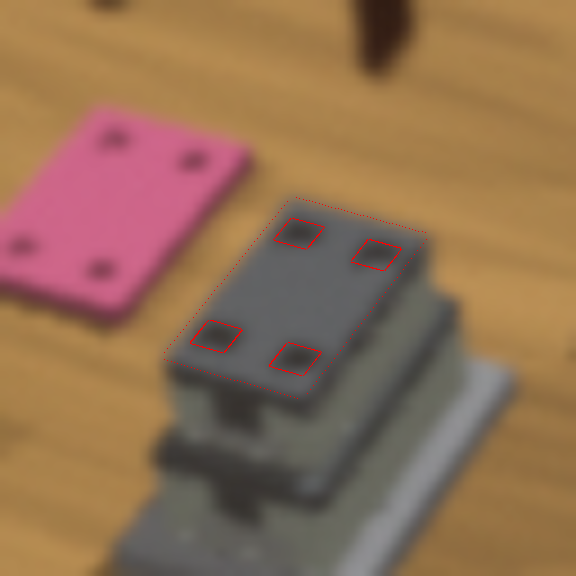

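Medium tub seated: lid at z≈0.0855, recess overlays match. Next the small tub.

Emit:
{"fn": "servo_tool", "kwargs": {"deltas": [[0,[-7,18,0],[0,0,1]],[0,[-21,57,0],[0,0,4]],[0,[-36,98,0],[0,0,7]],[0,[-51,139,0],[0,0,10]],[0,[-66,180,0],[0,0,13]],[0,[-82,221,0],[0,0,16]],[0,[-97,262,0],[0,0,19]],[0,[-112,303,0],[0,0,22]],[0,[-127,344,0],[0,0,25]],[0,[-142,385,0],[0,0,28]],[0,[-158,426,0],[0,0,31]],[0,[-173,467,0],[0,0,34]]]}}

```text
time_s: 20.5
position: [0.5881, 0.159, 0.2086]
eef_rot: [-0.836, -3.025, 0.003]
wrist_force: [0.1, -0.7, 0.2]
finger_gap: 0.999
```

```bash
python3 - <<'E'
from h import *
plan(.6115,.2345,.12,-.595)
E
```

```text
t 20.5 pos [0.5881 0.159  0.2086] yaw 2.6026 tilt 0.2 gap 0.999 F [ 0.1 -0.7  0.2] q6 -0.881
-> d [18.5 77.  88.4] turn [-0.14 -0.15  3.21]
```

Emit:
{"fn": "servo_tool", "kwargs": {"deltas": [[0,[5,25,15],[0,0,1]],[0,[11,50,40],[0,0,2]],[0,[17,70,65],[0,0,3.2]],[0,[18,74,80],[0,0,3.2]],[0,[18,74,85],[0,0,3.2]],[0,[18,74,85],[0,0,3.2]],[0,[18,74,85],[0,0,3.2]]]}}

```text
time_s: 21.2
position: [0.6116, 0.2291, 0.1263]
eef_rot: [0.919, 3.004, -0.0]
wrist_force: [-0.3, 0.3, 0.3]
finger_gap: 0.997
```

```bash
python3 - <<'E'
from h import *
plan(.6115,.2345,.024,-.595)
im=imaging.get_image("scene")[0][170:300,300:440]
cv2.imwrite("pics/g3a.png",cv2.resize(im,None,fx=4.5,fy=4.5)[:,:,::-1])
plan(.6115,.2345,.024,-.595)
E
```

```text
t 21.2 pos [0.6116 0.2291 0.1263] yaw 2.548 tilt 0.03 gap 0.997 F [-0.3  0.3  0.3] q6 -0.724
-> d [  3.2   4.4 102.3] turn [0.01 0.03 0.08]
t 21.25 pos [0.6119 0.2292 0.1268] yaw 2.5478 tilt 0.08 gap 1.001 F [-0.6 -0.4  1.2] q6 -0.724
-> d [  3.4   4.1 102.8] turn [0.05 0.06 0.07]
```

View pics/g3a.png

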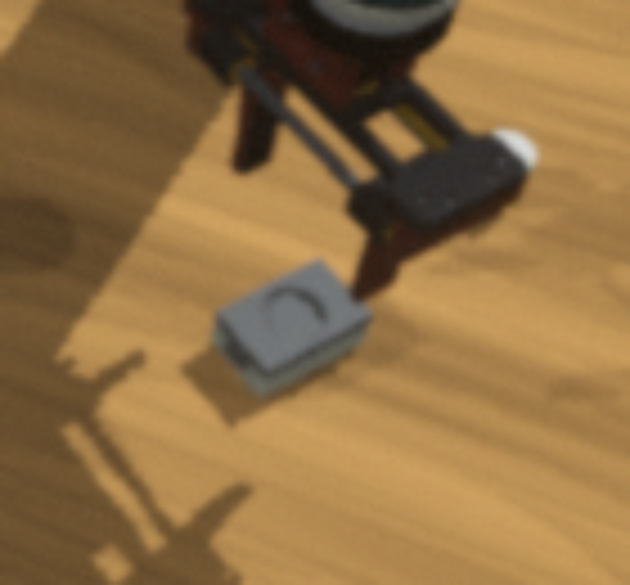

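Emit:
{"fn": "servo_tool", "kwargs": {"deltas": [[0,[3,4,20],[0,0,0]],[0,[3,4,50],[0,0,0]],[0,[3,4,80],[0,0,0]],[0,[3,4,97],[0,0,0]],[0,[3,4,102.5],[0,0,0]],[0,[3,4,102.5],[0,0,0]],[0,[3,4,102.5],[0,0,0]]]}}

```text
time_s: 21.95
position: [0.6122, 0.2351, 0.0247]
eef_rot: [0.918, 3.002, 0.002]
wrist_force: [0.3, -0.1, 0.7]
finger_gap: 0.999
```

```bash
python3 - <<'E'
from h import *
plan(.6115,.2345,.024,-.595)
im=imaging.get_image("scene")[0][170:300,300:440]
cv2.imwrite("pics/g3.png",cv2.resize(im,None,fx=4.5,fy=4.5)[:,:,::-1])
E
```

```text
t 21.95 pos [0.6122 0.2351 0.0247] yaw 2.5484 tilt 0.14 gap 0.999 F [ 0.3 -0.1  0.7] q6 -0.716
-> d [ 0.3 -0.9  0.7] turn [0.1  0.09 0.1 ]
```

View pics/g3.png

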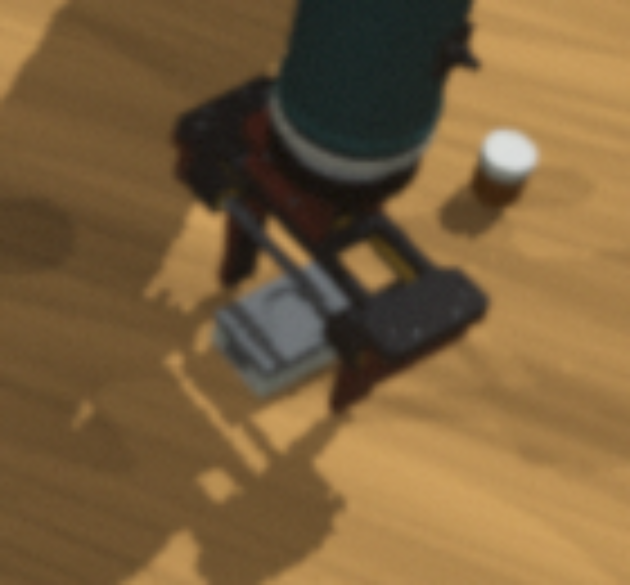

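The fingers straddle the small tub (crop ~(285,330)), so I'll close.

Emit:
{"fn": "servo_tool", "kwargs": {"deltas": [[0.5,[0,0,0.5],[0,0,0]],[0.65,[0,0,0.5],[0,0,0]],[0.7,[0,0,0.5],[0,0,0]],[0.7,[0,0,0.5],[0,0,0]],[0.7,[0,0,0.5],[0,0,0]],[0.7,[0,0,0.5],[0,0,0]],[0.7,[0,0,0.5],[0,0,0]],[0.7,[0,0,0.5],[0,0,0]]], "grip_force": 25}}

```text
time_s: 22.8
position: [0.6109, 0.235, 0.0226]
eef_rot: [-0.918, -3.004, 0.0]
wrist_force: [-0.3, -0.6, 0.7]
finger_gap: 0.521
```

```bash
python3 - <<'E'
from h import *
plan(.6115,.2345,.024,-.595)
E
```

```text
t 22.8 pos [0.6109 0.235  0.0226] yaw 2.5487 tilt 0.02 gap 0.521 F [-0.3 -0.6  0.7] q6 -0.716
-> d [-0.8 -0.1 -1.4] turn [-0.02 -0.01  0.12]
```

Emit:
{"fn": "servo_tool", "kwargs": {"deltas": [[0.7,[0,0,-3],[0,0,0]],[0.7,[0,0,-10],[0,0,0]],[0.7,[0,0,-30],[0,0,0]],[0.7,[0,0,-55],[0,0,0]],[0.7,[0,0,-80],[0,0,0]],[0.7,[0,0,-105],[0,0,0]],[0.7,[0,0,-120],[0,0,0]],[0.7,[0,0,-122],[0,0,0]],[0.7,[0,0,-122],[0,0,0]]]}}

```text
time_s: 23.7
position: [0.611, 0.2351, 0.1447]
eef_rot: [0.918, 3.004, 0.0]
wrist_force: [-1.0, 0.7, -1.2]
finger_gap: 0.522
```

```bash
python3 - <<'E'
from h import *
plan(.4427,-.3187,.146,.055)
E
```

```text
t 23.7 pos [0.611  0.2351 0.1447] yaw 2.5488 tilt 0.01 gap 0.522 F [-1.   0.7 -1.2] q6 -0.716
-> d [-169.8 -553.4   -1.4] turn [ 0.000e+00  1.000e-02 -3.712e+01]
```

Emit:
{"fn": "servo_tool", "kwargs": {"deltas": [[0.7,[-3,-10,0],[0,0,-0.7]],[0.7,[-10,-32,0],[0,0,-2.2]],[0.7,[-21,-67,0],[0,0,-4.5]],[0.7,[-33,-107,0],[0,0,-7.2]],[0.7,[-45,-147,0],[0,0,-9.9]],[0.7,[-57,-187,0],[0,0,-12.5]],[0.7,[-70,-227,0],[0,0,-15.2]],[0.7,[-82,-267,0],[0,0,-17.9]],[0.7,[-94,-307,0],[0,0,-20.6]],[0.7,[-106,-347,0],[0,0,-23.3]],[0.7,[-119,-387,0],[0,0,-26]],[0.7,[-131,-427,0],[0,0,-28.7]]]}}

```text
time_s: 24.9
position: [0.479, -0.1936, 0.1435]
eef_rot: [-0.141, -3.136, -0.001]
wrist_force: [0.9, -0.3, -1.4]
finger_gap: 0.52
```

```bash
python3 - <<'E'
from h import *
plan(.4415,-.3186,.146,.055)
E
```

```text
t 24.9 pos [ 0.479  -0.1936  0.1435] yaw 3.052 tilt 0.14 gap 0.52 F [ 0.9 -0.3 -1.4] q6 -1.999
-> d [  26.2 -127.8   -2.6] turn [ 0.05 -0.13 -8.29]
```

Emit:
{"fn": "servo_tool", "kwargs": {"deltas": [[0.7,[8,-38,0],[0,0,-2.6]],[0.7,[15,-72,0],[0,0,-5]],[0.7,[20,-98,0],[0,0,-6.6]],[0.7,[24,-116,0],[0,0,-7.8]],[0.7,[25,-123,0],[0,0,-8.1]],[0.7,[25,-123,0],[0,0,-8.1]],[0.7,[25,-123,0],[0,0,-8.1]],[0.7,[25,-123,0],[0,0,-8.1]]]}}

```text
time_s: 25.7
position: [0.4449, -0.3111, 0.1444]
eef_rot: [0.079, -3.14, -0.001]
wrist_force: [-0.5, -0.7, -1.1]
finger_gap: 0.523
```

```bash
cat > hov.py <<'E'
from h import *; from seat import grab
import sys
k=sys.argv[1]; zg=float(sys.argv[2]); pic=sys.argv[3]; tx,ty,tz,tyaw=map(float,sys.argv[4:8])
kind,a,b,h=THINGS[k]
im,d=grab("scene"); p=monitor.get_obs()
Rm=R.from_rotvec(p["eef_rot"]).as_matrix(); yaw=(np.arctan2(Rm[1,0],Rm[0,0])+np.pi/2)%np.pi-np.pi/2
c=p["position"]; z=c[2]-zg
print("wall",frontwall(d,*c[:2],yaw,a,b,z+.010,z+h-.010))
P=cloud("scene",d).reshape(-1,3)
for dx in (-.02,0,.025):
    m=(np.hypot(P[:,0]-c[0]-dx,P[:,1]-c[1])<.010)&(abs(P[:,2]-z-h)<.008); print("lid",(np.median(P[m,2])-z).round(4),m.sum())
plan(tx,ty,tz,tyaw)
cv2.imwrite(pic,cv2.resize(im[60:180,150:290],None,fx=5,fy=5,interpolation=cv2.INTER_CUBIC)[:,:,::-1])
E
python3 hov.py tub_small .0226 pics/held3.png .4415 -.3186 .114 .055
```

```text
wall (np.float64(0.002226081059813617), np.int64(17), np.float64(0.00016599449995028967), np.float64(0.010184903825082338))
lid 0.0317 17
lid 0.0273 24
lid 0.032 21
t 26.0 pos [ 0.4451 -0.312   0.1448] yaw -3.0915 tilt 0.01 gap 0.52 F [-0.2 -0.2 -0.7] q6 -2.359
-> d [ 3.9 -6.4 30.8] turn [-0.01 -0.   -0.28]
```

View pics/held3.png

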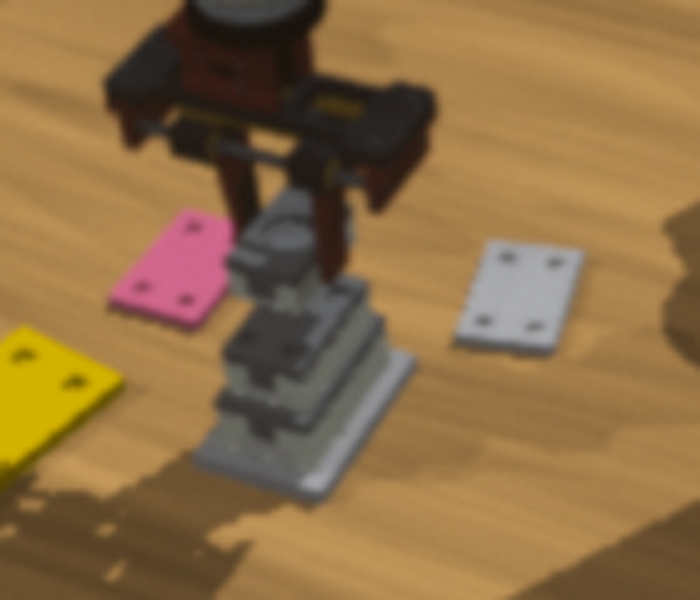

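Emit:
{"fn": "servo_tool", "kwargs": {"deltas": [[0.7,[4.3,-6.4,0],[0,0,-0.3]],[0.7,[4.3,-6.4,4],[0,0,-0.3]],[0.7,[4.3,-6.4,13],[0,0,-0.3]],[0.7,[4.3,-6.4,23],[0,0,-0.3]],[0.7,[4.3,-6.4,30],[0,0,-0.3]],[0.7,[4.3,-6.4,32.5],[0,0,-0.3]],[0.7,[4.3,-6.4,32.5],[0,0,-0.3]],[0.7,[4.3,-6.4,32.5],[0,0,-0.3]],[0.7,[4.3,-6.4,32.5],[0,0,-0.3]]]}}

```text
time_s: 26.9
position: [0.4412, -0.3192, 0.1125]
eef_rot: [-0.086, 3.14, -0.001]
wrist_force: [-0.3, -0.1, -1.5]
finger_gap: 0.525
```

```bash
python3 hov.py tub_small .0226 pics/held3b.png .4411 -.3187 .1036 .055
```

```text
wall (np.float64(0.002398683452886498), np.int64(16), np.float64(0.00013965248126739354), np.float64(-0.00638966577581558))
lid 0.0322 17
lid 0.0274 22
lid 0.0321 19
t 27.2 pos [ 0.441  -0.3191  0.1124] yaw -3.0869 tilt 0.02 gap 0.524 F [ 0.4 -0.2 -2.1] q6 -2.379
-> d [-0.1  0.4  8.8] turn [-0.02  0.01 -0.02]
```

View pics/held3b.png

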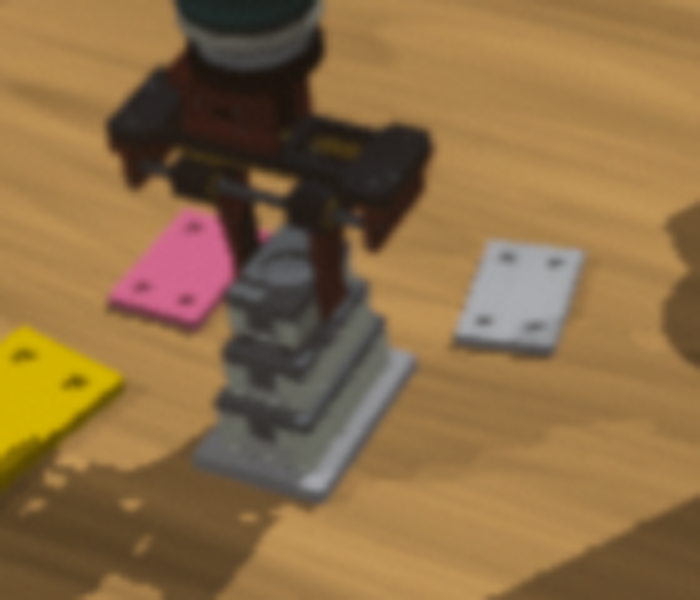

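Emit:
{"fn": "servo_tool", "kwargs": {"deltas": [[0.7,[0,0.3,2.5],[0,0,0]],[0.7,[0,0.3,5],[0,0,0]],[0.7,[0,0.3,6.5],[0,0,0]],[0.7,[0,0.3,8],[0,0,0]],[0.7,[0,0.3,9],[0,0,0]],[0.7,[0,0.3,9],[0,0,0]],[0.7,[0,0.3,9],[0,0,0]]]}}

```text
time_s: 27.9
position: [0.4409, -0.3186, 0.1037]
eef_rot: [0.086, -3.14, 0.0]
wrist_force: [-0.1, 1.8, 5.2]
finger_gap: 0.521
```

Seated at z 0.1037 (expected 0.1036). Releasing.

Emit:
{"fn": "servo_tool", "kwargs": {"deltas": [[0.7,[0,0,0.4],[0,0,0]],[0.7,[0,0,0.4],[0,0,0]],[0.35,[0,0,0],[0,0,0]],[0.2,[0,0,0],[0,0,0]],[0,[0,0,0],[0,0,0]],[0,[0,0,0],[0,0,0]],[0,[0,0,-10],[0,0,0]],[0,[0,0,-40],[0,0,0]],[0,[0,0,-80],[0,0,0]],[0,[0,0,-120],[0,0,0]],[0,[0,0,-130],[0,0,0]]]}}

```text
time_s: 29.0
position: [0.443, -0.3205, 0.2384]
eef_rot: [-0.086, 3.135, -0.009]
wrist_force: [-0.4, -0.1, 0.7]
finger_gap: 1.002
```

```bash
python3 - <<'E'
from ov import *; from seat import grab
im,d=grab("scene"); n="scene"; np.save("s3_i.npy",im)
q,s=fit(n,im,"rect",.074,.046,.114,.4434,-.3195,.057,rng=(.005,.005,.05)); print(q.round(4),s)
c,z=overlay(n,im,"tub_small",.114,q,"pics/ovS.png",f=9),0
P=cloud("scene",d).reshape(-1,3)
for dx in (-.025,0,.025):
    m=(np.hypot(P[:,0]-.443-dx,P[:,1]+.319)<.010)&(abs(P[:,2]-.112)<.02); print(np.median(P[m,2]),m.sum())
print("S",frontwall(d,.4427,-.3187,.055,.074,.046,.091,.104),"M",frontwall(d,.4427,-.3187,.057,.092,.054,.057,.075),"L",frontwall(d,.4427,-.3187,.057,.110,.064,.020,.040))
plan(.4515,.3138,.15)
E
```

```text
[ 0.4433 -0.3192  0.0438] 4.9761734541885865
0.11318549367433178 24
0.10811005897215625 22
0.11358081592603242 22
S (np.float64(4.9745392650124565e-05), np.int64(14), np.float64(0.00025510930483098587), np.float64(0.007256653311420687)) M (np.float64(0.0006640822180115843), np.int64(30), np.float64(0.00012763995202798862), np.float64(-0.0021406370347870226)) L (np.float64(0.0005375656798324302), np.int64(45), np.float64(0.00012864598500818728), np.float64(-0.01646746174506989))
t 29.3 pos [ 0.44   -0.3178  0.2314] yaw -3.087 tilt 0.2 gap 0.997 F [-0.   0.6 -0.2] q6 -2.378
-> d [-46.2 629.8  82.8] turn [ 0.14 -0.14 -0.  ]
```

View pics/ovS.png

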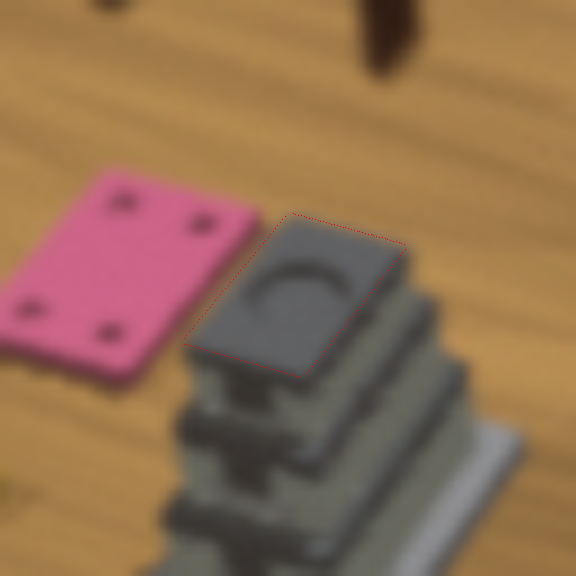

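Small tub seated at z≈0.1135, outline matches. Now the pot.

Emit:
{"fn": "servo_tool", "kwargs": {"deltas": [[0,[-2,20,0],[0,0,0]],[0,[-5,65,0],[0,0,0]],[0,[-8,110,0],[0,0,0]],[0,[-11,155,0],[0,0,0]],[0,[-15,200,0],[0,0,0]],[0,[-18,245,0],[0,0,0]],[0,[-21,290,0],[0,0,0]],[0,[-24,335,0],[0,0,0]],[0,[-28,380,0],[0,0,0]],[0,[-31,425,0],[0,0,0]],[0,[-35,470,0],[0,0,0]],[0,[-38,515,0],[0,0,0]]]}}

```text
time_s: 30.5
position: [0.4488, 0.1999, 0.2321]
eef_rot: [0.086, -3.138, 0.001]
wrist_force: [0.6, 0.2, -0.0]
finger_gap: 0.995
```

```bash
python3 - <<'E'
from h import *
plan(.4513,.3138,.13)
E
```

```text
t 30.5 pos [0.4488 0.1999 0.2321] yaw -3.0865 tilt 0.13 gap 0.995 F [ 0.6  0.2 -0. ] q6 -1.348
-> d [ -9.  113.6 102. ] turn [-0.02 -0.13  0.  ]
```

Emit:
{"fn": "servo_tool", "kwargs": {"deltas": [[0,[-3,40,10],[0,0,0]],[0,[-6,75,30],[0,0,0]],[0,[-8,100,60],[0,0,0]],[0,[-9,110,85],[0,0,0]],[0,[-9,111,100],[0,0,0]],[0,[-9,111,102],[0,0,0]],[0,[-9,111,102],[0,0,0]],[0,[-9,111,102],[0,0,0]]]}}

```text
time_s: 31.3
position: [0.4536, 0.309, 0.1317]
eef_rot: [-0.085, 3.14, 0.0]
wrist_force: [-1.0, -0.1, 0.4]
finger_gap: 1.003
```

```bash
python3 - <<'E'
from h import *
im=imaging.get_image("scene")[0][140:260,350:480]
cv2.imwrite("pics/g4.png",cv2.resize(im,None,fx=4.5,fy=4.5)[:,:,::-1])
plan(.4513,.3138,.030)
E
```

```text
t 31.35 pos [0.454 0.309 0.132] yaw -3.0874 tilt 0.07 gap 1.0 F [ 0.4  0.6 -0.2] q6 -1.153
-> d [  2.6   4.9 102. ] turn [0.03 0.07 0.  ]
```

View pics/g4.png

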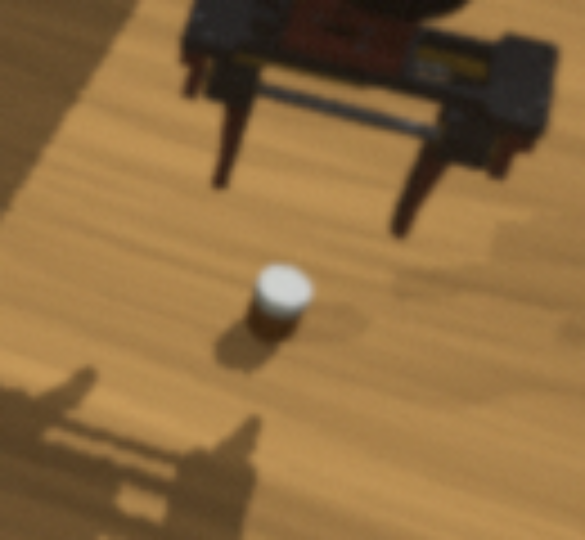

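```bash
python3 - <<'E'
from h import *
f=lambda P:((proj("scene",P)-[350,140])*4.5).round(0)
y=.0555
print(f([[.4513,.3138,.04],[.454,.309,.132],[.454,.309,.118],[.454-.044*-np.sin(-y)*0,.309+.044,.118],[.454,.309-.044,.118]]))
E
```

```text
[[285. 283.]
 [315. 179.]
 [308. 196.]
 [390. 221.]
 [229. 171.]]
```

Emit:
{"fn": "servo_tool", "kwargs": {"deltas": [[0,[2.5,4.7,10],[0,0,0]],[0,[2.5,4.7,40],[0,0,0]],[0,[2.5,4.7,75],[0,0,0]],[0,[2.5,4.7,95],[0,0,0]],[0,[2.5,4.7,102],[0,0,0]],[0,[2.5,4.7,102],[0,0,0]],[0,[2.5,4.7,102],[0,0,0]],[0,[2.5,4.7,102],[0,0,0]]]}}

```text
time_s: 32.15
position: [0.4519, 0.314, 0.0304]
eef_rot: [-0.086, 3.138, 0.002]
wrist_force: [-0.6, -0.3, 0.1]
finger_gap: 0.999
```

```bash
python3 - <<'E'
from h import *
im=imaging.get_image("scene")[0][140:260,350:480]
cv2.imwrite("pics/g4b.png",cv2.resize(im,None,fx=4.5,fy=4.5)[:,:,::-1])
plan(.4513,.3138,.030)
E
```

```text
t 32.2 pos [0.4518 0.314  0.0304] yaw -3.087 tilt 0.13 gap 0.995 F [ 0.9  0.4 -1.1] q6 -1.144
-> d [ 0.5 -0.2  0.4] turn [0.05 0.12 0.  ]
```

View pics/g4b.png

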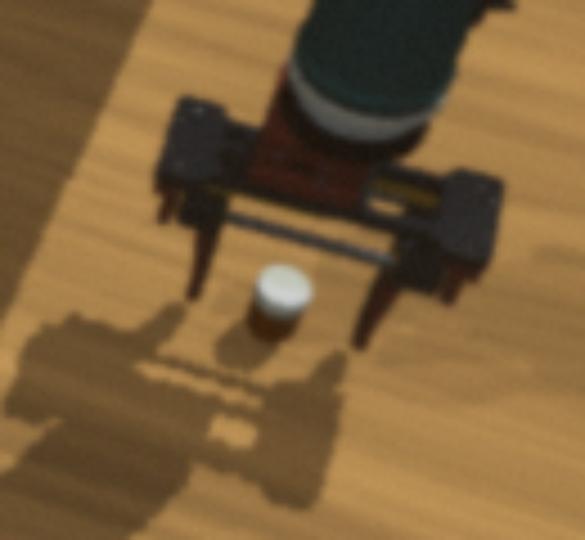

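The pot (crop (283,300)) is midway between the fingers. Closing gently on the cap.

Emit:
{"fn": "servo_tool", "kwargs": {"deltas": [[0.3,[0.3,0,0.3],[0,0,0]],[0.5,[0.3,0,0.3],[0,0,0]],[0.6,[0.3,0,0.3],[0,0,0]],[0.65,[0.3,0,0.3],[0,0,0]],[0.75,[0.3,0,0.3],[0,0,0]],[0.85,[0.3,0,0.3],[0,0,0]],[0.85,[0.3,0,0.3],[0,0,0]],[0.85,[0.3,0,0.3],[0,0,0]],[0.85,[0.3,0,0.3],[0,0,0]]], "grip_force": 15}}

```text
time_s: 33.1
position: [0.4506, 0.3135, 0.0288]
eef_rot: [0.086, -3.14, 0.0]
wrist_force: [0.4, -0.6, 0.2]
finger_gap: 0.335
```

```bash
python3 - <<'E'
from h import *
plan(.4513,.3138,.030)
E
```

```text
t 33.1 pos [0.4506 0.3135 0.0288] yaw -3.0869 tilt 0.01 gap 0.335 F [ 0.4 -0.6  0.2] q6 -1.143
-> d [-0.7  0.3 -1.2] turn [-0.01 -0.    0.  ]
```

Emit:
{"fn": "servo_tool", "kwargs": {"deltas": [[0.85,[0,0,-3],[0,0,0]],[0.85,[0,0,-10],[0,0,0]],[0.85,[0,0,-30],[0,0,0]],[0.85,[0,0,-60],[0,0,0]],[0.85,[0,0,-90],[0,0,0]],[0.85,[0,0,-120],[0,0,0]],[0.85,[0,0,-140],[0,0,0]],[0.85,[0,0,-150],[0,0,0]],[0.85,[0,0,-150],[0,0,0]]]}}

```text
time_s: 34.0
position: [0.4514, 0.3139, 0.1804]
eef_rot: [-0.086, 3.138, 0.002]
wrist_force: [-0.3, 0.0, -0.5]
finger_gap: 0.336
```

```bash
python3 - <<'E'
from h import *; from seat import grab
im,d=grab("scene",4)
cv2.imwrite("pics/h4.png",cv2.resize(im[80:230,350:500],None,fx=4,fy=4,interpolation=cv2.INTER_CUBIC)[:,:,::-1])
plan(.4421,-.3185,.180)
E
```

```text
t 34.2 pos [0.4497 0.313  0.1775] yaw -3.0869 tilt 0.15 gap 0.334 F [-0.2 -0.3 -0.9] q6 -1.143
-> d [  42.1 -630.2   -1.7] turn [-0.07 -0.13  0.  ]
```

View pics/h4.png

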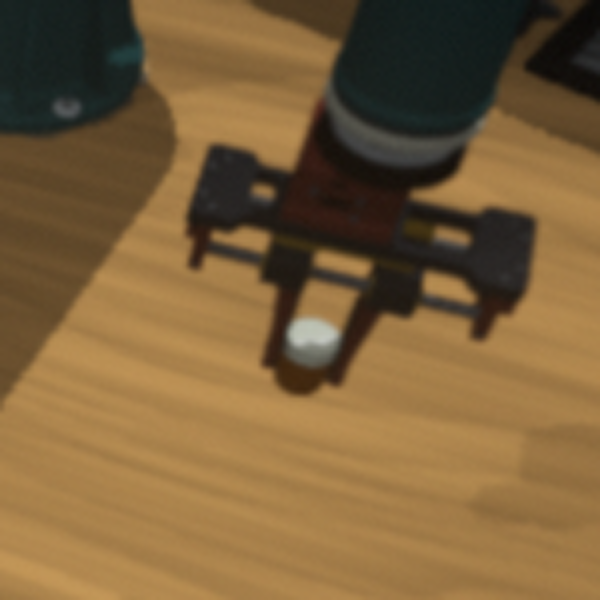

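Emit:
{"fn": "servo_tool", "kwargs": {"deltas": [[0.85,[1,-12,0],[0,0,0]],[0.85,[3,-42,0],[0,0,0]],[0.85,[6,-84,0],[0,0,0]],[0.85,[9,-128,0],[0,0,0]],[0.85,[12,-172,0],[0,0,0]],[0.85,[14,-216,0],[0,0,0]],[0.85,[17,-260,0],[0,0,0]],[0.85,[20,-304,0],[0,0,0]],[0.85,[23,-348,0],[0,0,0]],[0.85,[26,-392,0],[0,0,0]],[0.85,[29,-436,0],[0,0,0]],[0.85,[32,-480,0],[0,0,0]]]}}

```text
time_s: 35.4
position: [0.4434, -0.1695, 0.1782]
eef_rot: [0.085, -3.139, -0.001]
wrist_force: [0.4, -0.5, 0.5]
finger_gap: 0.34
```

```bash
python3 - <<'E'
from h import *
plan(.4415,-.3185,.178,.055)
E
```

```text
t 35.4 pos [ 0.4434 -0.1695  0.1782] yaw -3.0873 tilt 0.09 gap 0.34 F [ 0.4 -0.5  0.5] q6 -2.136
-> d [  10.  -148.7    0.2] turn [ 0.03 -0.08 -0.04]
```

Emit:
{"fn": "servo_tool", "kwargs": {"deltas": [[0.85,[3,-38,0],[0,0,0]],[0.85,[5,-75,0],[0,0,0]],[0.85,[7,-108,0],[0,0,0]],[0.85,[9,-131,0],[0,0,0]],[0.85,[10,-143,0],[0,0,0]],[0.85,[10,-145,0],[0,0,0]],[0.85,[10,-145,0],[0,0,0]],[0.85,[10,-145,0],[0,0,0]]]}}

```text
time_s: 36.2
position: [0.4425, -0.3115, 0.1786]
eef_rot: [0.087, -3.14, -0.002]
wrist_force: [1.2, -0.1, -0.4]
finger_gap: 0.336
```

```bash
cat > pot.py <<'E'
from h import *; from seat import grab
import sys
im,d=grab("scene"); p=monitor.get_obs()["position"]; zc=p[2]-.0288+.040
P=cloud("scene",d).reshape(-1,3)
m=(np.hypot(P[:,0]-p[0]-.001,P[:,1]-p[1])<.012)&(abs(P[:,2]-zc)<.008); print("captop z-exp",np.median(P[m,2])-zc,m.sum())
q,s=fit("scene",im,"circ",.031,0,zc,p[0]+.001,p[1]-.001,0,rng=(.006,.006,.01)); print("pot fit",q[:2].round(4),s)
plan(.4415,-.3185,.1378,.055)
c=proj("scene",[[p[0],p[1],zc-.02]])[0].astype(int)
cr=cv2.resize(im[c[1]-45:c[1]+45,c[0]-50:c[0]+50],None,fx=6,fy=6,interpolation=cv2.INTER_CUBIC)[:,:,::-1].copy()
t=np.linspace(0,6.28,120); 
for u,v in proj("scene",np.c_[q[0]+.0155*np.cos(t),q[1]+.0155*np.sin(t),np.full(120,zc)]): cv2.circle(cr,(int((u-c[0]+50.5)*6),int((v-c[1]+45.5)*6)),0,(0,0,255),-1)
cv2.imwrite(sys.argv[1],cr)
E
python3 pot.py pics/p1.png
```

```text
captop z-exp -0.000660715411765378 27
pot fit [ 0.4463 -0.3142] 8.194588866271756
t 36.5 pos [ 0.4429 -0.3123  0.179 ] yaw -3.0861 tilt 0.01 gap 0.339 F [-0.3 -0.2 -0.3] q6 -2.368
-> d [ 1.8 -6.1 41.2] turn [-0.01  0.    0.03]
```

View pics/p1.png

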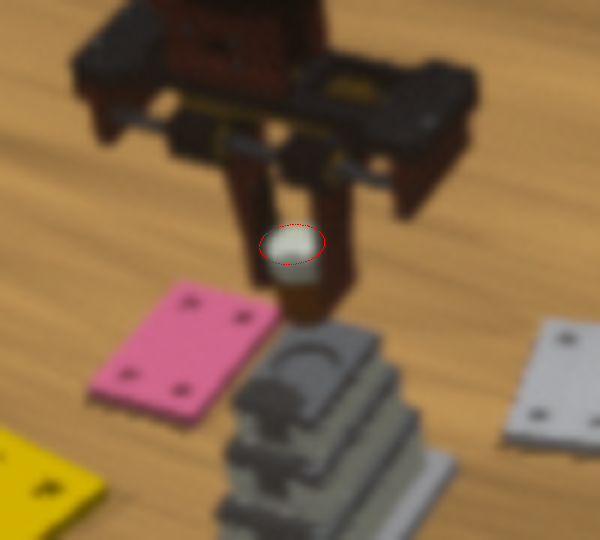

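```bash
cat > potd.py <<'E'
from h import *; from seat import grab
from scipy.optimize import least_squares
def cyl(d,cx,cy,z0,r=.0155,lo=.030,hi=.038,lat=.010):
    P=cloud("scene",d).reshape(-1,3)
    m=(P[:,2]>z0+lo)&(P[:,2]<z0+hi)&(np.hypot(P[:,0]-cx,P[:,1]-cy)<r+.005)&(P[:,0]>cx+.003)&(abs(P[:,1]-cy)<lat)
    Q=P[m,:2]
    s=least_squares(lambda c:np.hypot(*(Q-c).T)-r,[cx,cy],loss="soft_l1",f_scale=.001)
    return s.x,m.sum()
if __name__=="__main__":
    ds=np.load("scene_d.npy"); ds=np.where(ds==0,np.nan,ds)
    for lo,hi,r in ((.030,.038,.0155),(.008,.026,.015)): print("init",cyl(ds,.4513,.3138,0,r,lo,hi), "fit scene .4523 .3131")
    im,d=grab("scene",8); p=monitor.get_obs()["position"]; print(p)
    for lo,hi,r in ((.030,.038,.0155),(.008,.026,.015)):
        for lat in (.007,.010): print("held",cyl(d,p[0]+.001,p[1],p[2]-.0288,r,lo,hi,lat))
E
python3 potd.py
```

```text
init (array([0.45073739, 0.31224825]), np.int64(17)) fit scene .4523 .3131
init (array([0.45096463, 0.31231754]), np.int64(35)) fit scene .4523 .3131
[ 0.4428111  -0.31291392  0.17889438]
held (array([ 0.44425526, -0.31347778]), np.int64(10))
held (array([ 0.44432981, -0.3139203 ]), np.int64(15))
held (array([ 0.44392521, -0.31404994]), np.int64(22))
held (array([ 0.44390016, -0.31411202]), np.int64(32))
```

Emit:
{"fn": "servo_tool", "kwargs": {"deltas": [[0.85,[1.6,-5.5,0],[0,0,0]],[0.85,[1.6,-5.5,5],[0,0,0]],[0.85,[1.6,-5.5,15],[0,0,0]],[0.85,[1.6,-5.5,25],[0,0,0]],[0.85,[1.6,-5.5,31],[0,0,0]],[0.85,[1.6,-5.5,33],[0,0,0]],[0.85,[1.6,-5.5,33],[0,0,0]],[0.85,[1.6,-5.5,33],[0,0,0]],[0.85,[1.6,-5.5,33],[0,0,0]]]}}

```text
time_s: 37.8
position: [0.4418, -0.3187, 0.1463]
eef_rot: [-0.086, 3.14, -0.001]
wrist_force: [0.0, -1.0, -0.3]
finger_gap: 0.337
```

```bash
python3 potd.py; python3 pot.py pics/p2.png
```

```text
init (array([0.45073739, 0.31224825]), np.int64(17)) fit scene .4523 .3131
init (array([0.45096463, 0.31231754]), np.int64(35)) fit scene .4523 .3131
[ 0.4415672  -0.31848394  0.14600414]
held (array([ 0.44254973, -0.31806061]), np.int64(8))
held (array([ 0.44268111, -0.31929264]), np.int64(14))
held (array([ 0.44259934, -0.31960535]), np.int64(20))
held (array([ 0.44262721, -0.31958389]), np.int64(31))
captop z-exp -0.0005391712770349832 28
pot fit [ 0.4446 -0.3206] 8.280539955780695
t 38.5 pos [ 0.4415 -0.3185  0.1459] yaw -3.0869 tilt 0.01 gap 0.336 F [-0.9 -0.3 -0.5] q6 -2.377
-> d [ 0.  -0.   8.1] turn [-0.01 -0.   -0.02]
```

View pics/p2.png

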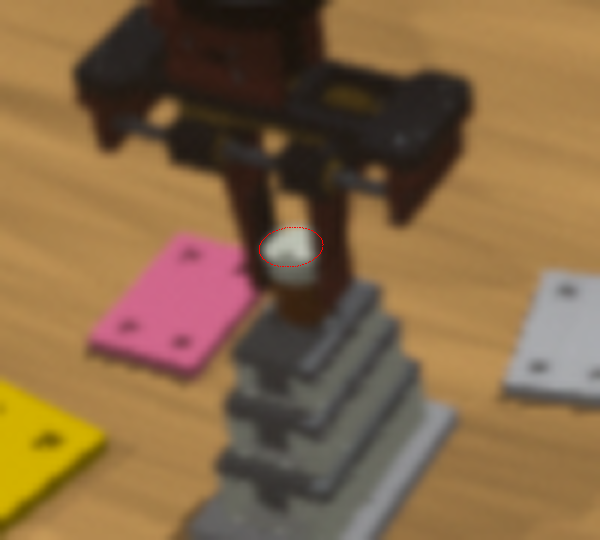

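Emit:
{"fn": "servo_tool", "kwargs": {"deltas": [[0.85,[-0.2,0,2],[0,0,0]],[0.85,[-0.2,0,4],[0,0,0]],[0.85,[-0.2,0,5.5],[0,0,0]],[0.85,[-0.2,0,7],[0,0,0]],[0.85,[-0.2,0,8],[0,0,0]],[0.85,[-0.2,0,8],[0,0,0]],[0.85,[-0.2,0,8],[0,0,0]]]}}

```text
time_s: 39.2
position: [0.4417, -0.3185, 0.1379]
eef_rot: [0.086, -3.14, 0.0]
wrist_force: [0.3, -0.3, -0.4]
finger_gap: 0.34
```

Emit:
{"fn": "servo_tool", "kwargs": {"deltas": [[0.85,[0,0,0.4],[0,0,0]],[0.85,[0,0,0.8],[0,0,0]],[0.85,[0,0,0.8],[0,0,0]]]}}

```text
time_s: 39.5
position: [0.4418, -0.3185, 0.1377]
eef_rot: [-0.086, 3.14, -0.001]
wrist_force: [-0.9, 1.1, 5.9]
finger_gap: 0.335
```

```bash
python3 pot.py pics/p3.png
```

```text
captop z-exp -0.0006730126658752167 27
pot fit [ 0.4446 -0.3215] 8.403231186306913
t 39.8 pos [ 0.4418 -0.3185  0.1377] yaw -3.0869 tilt 0.03 gap 0.34 F [-0.8  0.8  5.9] q6 -2.377
-> d [ 0.3  0.  -0.1] turn [-0.02  0.02 -0.02]
```

Contact is 5.9 N at the seat height (0.1377). I'll open gently and rise straight up.

Emit:
{"fn": "servo_tool", "kwargs": {"deltas": [[0.85,[0,0,-0.5],[0,0,0]],[0.6,[0,0,-0.5],[0,0,0]],[0.5,[0,0,-0.5],[0,0,0]],[0.3,[0,0,-0.5],[0,0,0]],[0.2,[0,0,-0.5],[0,0,0]],[0.2,[0,0,-5],[0,0,0]],[0.2,[0,0,-20],[0,0,0]],[0.2,[0,0,-50],[0,0,0]],[0.2,[0,0,-85],[0,0,0]],[0.2,[0,0,-120],[0,0,0]],[0.2,[0,40,-140],[0,0,0]],[0.2,[0,80,-145],[0,0,0]]]}}

```text
time_s: 41.0
position: [0.4388, -0.2394, 0.2852]
eef_rot: [-0.083, 3.136, -0.006]
wrist_force: [0.4, 0.6, -0.7]
finger_gap: 0.8
```

Emit:
{"fn": "servo_tool", "kwargs": {"deltas": [[0.2,[0,40,0],[0,0,0]],[0.2,[0,80,0],[0,0,0]],[0.2,[0,120,0],[0,0,0]],[0.2,[0,160,0],[0,0,0]],[0.2,[0,180,0],[0,0,0]],[0.2,[0,180,0],[0,0,0]],[0.2,[0,180,0],[0,0,0]]]}}

```text
time_s: 41.7
position: [0.4277, -0.0589, 0.2824]
eef_rot: [-0.088, 3.14, -0.001]
wrist_force: [0.3, -0.6, 0.5]
finger_gap: 0.794
```

```bash
python3 - <<'E'
from ov import *; from seat import grab; from potd import cyl
im,d=grab("scene",8); it,dt=grab("top",6)
cv2.imwrite("pics/end_s.png",cv2.resize(im[60:200,140:300],None,fx=4.8,fy=4.8,interpolation=cv2.INTER_CUBIC)[:,:,::-1])
cv2.imwrite("pics/end_t.png",it[:,:,::-1])
for nm,a,z in (("L",(.110,.064),(.020,.040)),("M",(.092,.054),(.057,.075)),("S",(.074,.046),(.091,.104))): print(nm,frontwall(d,.4427,-.3187,.055,*a,*z))
print("pot",cyl(d,.443,-.319,.109), cyl(d,.443,-.319,.109,.015,.008,.026))
print(fit("scene",im,"circ",.031,0,.149,.4432,-.319,0,rng=(.005,.005,.01)))
P=cloud("scene",d).reshape(-1,3); m=(np.hypot(P[:,0]-.443,P[:,1]+.319)<.010)&(P[:,2]>.135)&(P[:,2]<.16); print("cap z",np.median(P[m,2]),m.sum())
for k,g in (("dish",(.0,0)),): pass
for n in ("top",):
    i0=np.load("top_i.npy").astype(int)
    for q in ("jar","dish","slide_box"): print(q,[(np.round(r["pixel"],1).tolist(),round(r["score"],2)) for r in spotter.place_of("top",q)][:2])
plan(.44,-.05,.28)
E
```

```text
L (np.float64(0.0007566266954859152), np.int64(45), np.float64(0.0001083383742715199), np.float64(-0.010964758731583084))
M (np.float64(0.0006993326847064552), np.int64(30), np.float64(0.00011202553512387834), np.float64(0.0022218768380139514))
S (np.float64(0.0004161715989300374), np.int64(16), np.float64(0.00016489173315189005), np.float64(0.006281894022745495))
pot (array([ 0.44237121, -0.31914417]), np.int64(12)) (array([ 0.44299275, -0.3191914 ]), np.int64(27))
(array([ 0.44384858, -0.31819944, -0.00499041]), np.float64(7.869926978617459))
cap z 0.1480950897818052 23
jar [([161.6, 236.6], 0.5)]
dish [([169.1, 300.9], 0.79)]
slide_box [([125.1, 237.6], 0.69)]
t 42.55 pos [ 0.4275 -0.0588  0.2821] yaw -3.0869 tilt 0.01 gap 0.8 F [-0.6 -0.4  0.1] q6 -1.922
-> d [-13.    8.1   2.1] turn [-0.   -0.01  0.  ]
```

View pics/end_s.png

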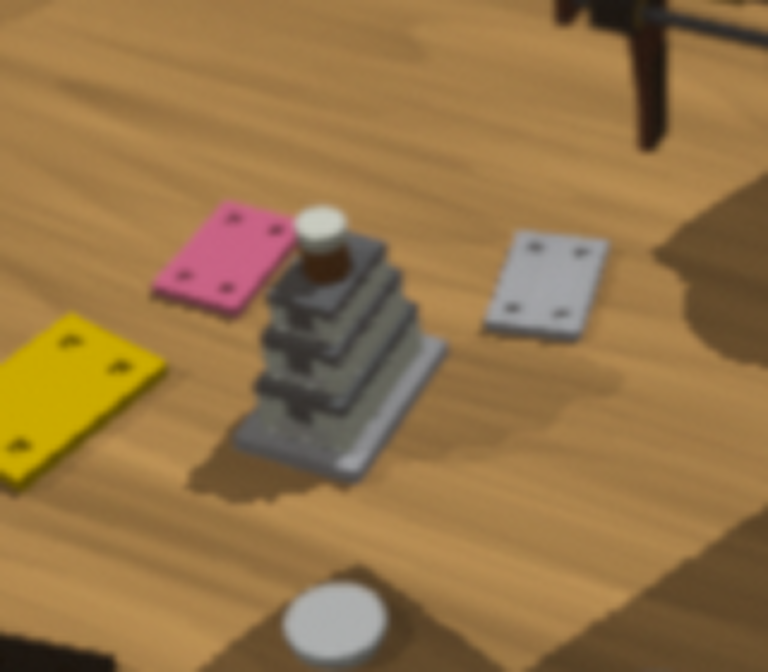

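View pics/end_t.png

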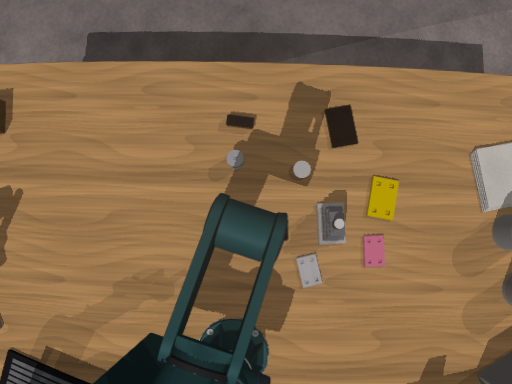

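The scene view shows the pot standing at (323,245) on the straight three-tub stack. In the top view the jar (235,158), dish (302,169) and slide box (240,121) are where they started. The robot is clear of everything, so I'm handing in.

```bash
python3 -c "
from h import *
print(ticket.sign_off())"
```

```text
the job is handed in; nothing more can be done
None
```

I stacked the large, medium and small tubs on the larger grey base plate and stood the amber pot in the top lid's recess. I handed the job in at about 42.6 s of the 131 s allowed; no verdict is reported.

**Last checks:**
- **Alignment:** from the last scene-camera depth, the front walls of the three tubs line up to within about 0.4 mm, and the pot is within about 1 mm of the stack's centre line.
- **Heights:** lid tops read 0.052, 0.0855 and 0.1135 m, each measured just after placing, and the pot's cap read 0.148 m in the last picture. All are within about 1 mm of seated. The gripper heights at contact matched the expected seats to about 0.3 mm.
- **Bystanders:** the jar, dish and slide box look unmoved by eye in the last top picture. The network's slide box position was about 4 pixels (roughly 12 mm) off its first reading.
- **Robot:** it was clear of everything when I handed in.

**Checks that failed or disagreed:**
- **Camera offset:** the two cameras differ by about 2 mm. I took object positions from their average and aligned each tub and the pot over its seat within the scene camera alone.
- **Outline fits:** fits of the held large tub and held pot, and the top-camera fit of the seated large tub, locked onto wrong edges. I used depth and the gripper's own positions there instead.
- **Pot grip:** the gripper opening read about 29.5 mm on the 31 mm cap. It held without trouble.

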